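# Gauge the dark nut bar to the ratchet's click

## Task

Check the thickness of the dark nut bar: lay it flat and straight on the narrow rail of the blue thickness gauge and slide it gently, under the spindle, until its end rests against the brass stop. Then turn the black ratchet cap clockwise until the spindle has come down on the bar and the clutch clicks twice (once or three times will also do, never more), and let go, leaving the bar clamped. The bar is brittle, so do not crush it or ram it, and leave the pale bar, the cupcake nearest the robot and the piping nozzle alone.

Things in the scene. Friction and masses are not known exactly. Their poses are not given: they have to be found in the camera images.
- dark_bar_mid (a point): Centre of the dark brown nut bar to be gauged: a brittle block 130 long (its x axis) x 36 wide (y) x 16 high (z), about 60 g, loose, lying flat on the wooden board. Both ends are alike.
- pale_bar_mid (a point): Centre of the cream-coloured bar, same size, lying 90 beside the dark one on the board (either may be the left one). Leave it alone.
- board: Wooden board 190 x 220 x 10 high, fixed, carrying both bars; origin at the centre of its underside; the bars lie along its x axis.
- gauge: Blue and grey thickness gauge bolted to the bench. Origin on the bench directly below the spindle axis; z up; x is the feed direction, from the open end (towards the robot) to the column. Grey base plate 12 high, 100 wide, x -165 to +75. Steel rail for the bar: top 45 above the bench, 26 wide (the bar overhangs both sides), x -160 to +30, centred on y = 0.
- bar_home (a point): Where the bar's centre comes when it lies on the rail with its end against the stop: x -41, y 0, z 53 in the gauge's frame, same axes as the gauge.
- head (a point): On the spindle axis, at the underside of the gauge's blue head, 85 above the bench; the head spans x -23 to +65 in the gauge's frame, is 44 wide and 23 high. The steel spindle, 13 in diameter, hangs from it on the axis; its tip starts somewhere from 2.5 to 14 above the top of a bar on the rail, and is not measured.
- stop: Brass end stop, a plate 36 wide, from 46 to 70 above the bench; its origin is the middle of the face that the bar's end must rest against, at x = +24 in the gauge's frame. It takes a touch of a few newtons; more than 25 N chips the bar.
- cap_axis (a point): A fixed point of the gauge, same axes as the gauge: on the spindle axis, 146 above the bench, the height to grip the black ratchet cap, an upright ribbed cylinder 36 in diameter, from 119 to 160 above the bench. The cap turns about the vertical, keeps its height, and can be regripped anywhere round it. About 0.05 N m turns it until the spindle meets the bar.
- thimble_mid (a point): A fixed point of the gauge, same axes as the gauge: on the spindle axis, 113 above the bench, centre of the aluminium thimble ring under the cap (36 in diameter, 10 high, red mark). The thimble drives the spindle: clockwise seen from above lowers it 5 per radian (31 per turn); drag about 0.05 N m, which also keeps the spindle clamped after letting go.
- telltale (a point): Top centre of the cap, a small brass pin 160 above the bench that rises 0.3 with each click, too little to measure well. A slip clutch joins cap to thimble: they turn as one until the spindle is on the bar, then the cap slips. Ten teeth a turn: each click (0.63 rad) is a rise and drop of torque, between about 0.14 and 0.26 N m, and takes the cap's white mark one tooth clockwise of the red one.
- cupcake3: Cupcake nearest the robot, 66 in diameter, 60 high, standing on the bench; leave alone.
- nozzle: Steel piping nozzle, a cone 32 in diameter, 45 high, standing beyond the gauge; leave alone.
Things that resemble listed ones, but are neither listed nor needed, are in the scene too. Leave any pink or turquoise look-alike of the part that bears dark_bar_mid alone.

How it is judged (in metres and radians):
On the way, in this order (a step that is already met when the one before it is completed fails the run):
1. the dark bar lies straight on the rail with its end against the stop (x of dark_bar_mid in the frame of gauge above -0.044 m and y of dark_bar_mid in the frame of gauge between -0.006 and 0.006 m and z of dark_bar_mid in the frame of gauge between 0.05 and 0.056 m and angle between the x axis of dark_bar_mid and the x axis of gauge, either way round below 0.1 rad), for 0.2 s.
2. the clutch has clicked with the bar clamped (z of telltale in the frame of gauge above 0.160225 m and contact force between dark_bar and gauge above 5 N), for 0.1 s.
At the end, for the whole second after the job is handed in: Dark bar flat on the rail, end within 3 mm of the stop, within 6 mm of the centre line and 0.1 rad of its direction, clamped (contact with the gauge above 4 N), at rest; clutch slipped by 1 to 3 clicks (0.45 to 2.3 rad; the tell-tale pin 0.22 to 1.15 mm up) (all of step 1 and contact force between dark_bar and gauge above 4 N and linear speed of dark_bar below 0.01 m/s and z of telltale in the frame of gauge between 0.160225 and 0.16115 m); the robot touches nothing.
It fails at once if the clutch clicks more than four times, or is slipped backwards (z of telltale in the frame of gauge above 0.16145 m or z of telltale in the frame of gauge below 0.159825 m).
It fails at once if the dark bar is rammed into the stop (over 25 N) (contact force between dark_bar and stop above 25 N).
It fails at once if the dark bar is crushed by the fingers (over 80 N in all) (contact force between dark_bar and the fingers above 80 N).
It fails at once if the pale bar, the near cupcake or the nozzle is moved more than 20 mm (distance of any of pale_bar_mid, cupcake3, nozzle from where it was at the start of the episode above 0.02 m).
It also fails if it takes over 72 s, if anything falls off the work surface, if the arm or the gripper's body presses on something with over 40 N, if the wrist force passes 120 N, or if a joint passes its speed limit or range.

## Robot

A 6-joint arm with a two-finger parallel gripper is mounted at the origin on the work surface. World frame = base frame: x ahead of the robot, y to its left, z up, the work surface at z = 0. Lengths are in mm, angles in rad, forces in N, time in s.
With the tool pointing down it reaches from about 350 to 775 mm from the base axis. Payload 7.3 kg.
Tool frame: the origin (TCP) lies between the finger pads; the fingertips stand 25 mm ahead of it and the grasp point (between the pads) lies 6 mm ahead of it; z points along the fingers, y is the direction in which the jaws open and shut (so a half turn about z gives the same grasp; the last joint's range is limited). The gripper opens to 92 mm and grips with 3 to 60 N. Pads are 19 mm wide; open, the fingers measure 130 mm over their backs; the gripper's body (75 mm by 190 mm) begins 47 mm behind the grasp point.
Start: joints at [-1.305, 0.342, 1.524, -0, 1.275, -0.146], TCP at [210.159, -481.119, 251.741] pointing down, gripper open.
Joint ranges: [-2.53, 2.53], [-0.77, 2.02], [0.04, 2.7], [-1, 4.14], [0.28, 2.66], [-3.11, 3.11]. Speed limits (rad/s): [2.57, 2.57, 3.14, 3.14, 3.14, 3.14].

## Interface

Orientations are given as [roll, pitch, yaw] about the fixed x, y, z axes, in that order (R = Rz(yaw) Ry(pitch) Rx(roll)).
In Python, from plant import get_obs, capture, calibration, close_job gives the robot as it stands. The module is installed in compiled form; this text tells all that it offers.
- The arm moves only by the shell command python3 -m jog 'ROWS'. ROWS is JSON, one flat list of numbers, 5 for each row, row after row: the closure, from 0 (fully open) to 1 (shut), then the shift along the tool's x, y, z in mm, then the turn about the tool's z in degrees. In form: [fingers, tx, ty, tz, yaw, fingers, tx, ty, tz, yaw, ...]. A call has 1 to 5 rows; each row shifts and turns the pose as measured when the row begins, along the tool's axes as they then stand; what a row does not reach is not made up. A row lasts 1/10 s, in which the tool goes at most 50 mm and 8.59 degrees, less where a joint would pass 70% of its speed; a pose out of reach is approached as far as the arm can. A call is refused whole if a number of a shift passes 50 or a number of a turn 8.59, either way. A call with a gripper value outside its range is refused whole. The fingers move at their own pace and stop on an object; the grip force is fixed at half the most. Time passes only in rows, so rows that do not move let the fingers close. It gives the time, the measured TCP pose, the force and the opening at its end, in the units of the state.
- get_obs(): the state, without advancing time (a new reading comes with each control period).
- capture(name): name is "side" or "top"; returns (picture, depth): 420x560x3 uint8, red, green, blue; 420x560 float32, mm along the optical axis (not along the pixel's ray), 0 where there is no reading.
- calibration(name): a dict with "fovy" (degrees; the focal length in pixels is half the picture's height over the tangent of half this angle, whatever the lens; pixels are square), "cx", "cy" (the principal point, pixels), "R" (3x3) and "t" (3): a world point X has camera coordinates R X + t. Camera axes: x right, y down, z forward; pixel columns grow to the right and rows downward; lengths in mm; the calibration is good to about 2 mm. A picture is of the moment at which its call begins. calibration takes no time and is no camera call.
- close_job(): hands the job in, once; it reports no verdict.
The state is a dict: "time": time; "joint_positions": joint angles; "dq": joint speeds; "tau": joint torques, N m; "tool_pos": TCP position; "tcp_rot": TCP orientation; "contact_force": force on the tool from outside, world axes, zero at the start; "moment": the same for the moment, N m; "grip_width": finger opening in mm.
Only numpy, scipy, OpenCV 4.12 (cv2) and the standard library are available. Lean on these libraries where they do the work, as an engineer would, in place of code of your own. Each camera call takes 0.05 s, during which the arm holds its last target.

## Working session

There is one attempt and no reset: what is moved stays moved. The work goes in short steps, Python scripts to look and compute and a shell command to move; the robot and the scene stay as the last step left them, time stands still between calls to the robot, and variables do not carry over. Pictures are saved under pics/ and viewed, and the job is handed in when it is done.

```bash
mkdir -p pics; python3 - <<'E'
from plant import *
import cv2
print(get_obs())
for n in("side","top"):
    p,d=capture(n); cv2.imwrite(f"pics/{n}0.png",p[:,:,::-1]); 
    import numpy as np; np.savez(f"{n}0.npz",p=p,d=d); print(n,calibration(n))
E
```

```text
{'time': 0.0, 'joint_positions': array([-1.30503096e+00,  3.42709495e-01,  1.52502262e+00, -4.22124980e-05,
        1.27539533e+00, -1.46031486e-01]), 'dq': array([-1.24647158e-03, -2.80676675e-04, -2.34991938e-03, -5.38342480e-05,
       -8.95942432e-04,  8.33613560e-04]), 'tau': array([ 1.27474144e-03, -4.31235838e+01, -2.44222194e+01,  7.17946119e-02,
        5.58925141e-02, -1.27024468e-04]), 'tool_pos': array([ 210.03000108, -480.75039813,  251.04984511]), 'tcp_rot': array([-3.14006832e+00, -1.83396684e-04,  4.11809032e-01]), 'contact_force': array([-0.45223082,  0.64739036,  0.08860449]), 'moment': array([-0.01445011, -0.02761293, -0.02435786]), 'grip_width': 91.84160843583724}
side {'fovy': 44.429880372748286, 'cx': 284.3165419459593, 'cy': 199.9387279169838, 'R': array([[-0.72666227, -0.68699385,  0.00118009],
       [-0.35328117,  0.37220602, -0.85828614],
       [ 0.58919806, -0.62410106, -0.51317006]]), 't': array([413.91967106, 302.51342203, 860.15244355])}
top {'fovy': 46.509309557659265, 'cx': 276.36421928882476, 'cy': 202.2888206136814, 'R': array([[ 0.01755273, -0.99984021, -0.00338585],
       [-0.99793324, -0.01730968, -0.06188393],
       [ 0.06181544,  0.00446509, -0.99807761]]), 't': array([  15.89052461,  542.71117173, 1068.56488459])}
```

View pics/side0.png

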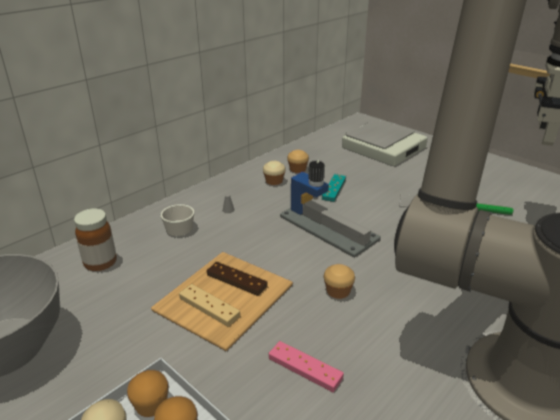

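View pics/top0.png

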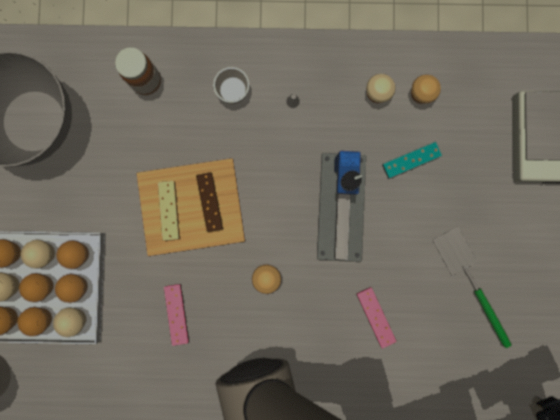

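```bash
cat > h.py <<'E'
import numpy as np,cv2
from plant import *
def K(n):
    c=calibration(n); f=210/np.tan(np.radians(c['fovy']/2)); return f,c
def ray(n,u,v,z):
    f,c=K(n); R=np.array(c['R']);t=np.array(c['t'])
    d=R.T@np.array([(u-c['cx'])/f,(v-c['cy'])/f,1.]); o=-R.T@t
    return o+d*(z-o[2])/d[2]
def proj(n,X):
    f,c=K(n); q=np.array(c['R'])@np.array(X,float)+c['t']; return f*q[0]/q[2]+c['cx'],f*q[1]/q[2]+c['cy']
def pts(n,d):
    f,c=K(n); v,u=np.indices(d.shape); P=np.stack([(u-c['cx'])/f*d,(v-c['cy'])/f*d,d],-1)
    return (P-np.array(c['t']))@np.array(c['R'])
def crop(p,u0,v0,u1,v1,s,name):
    cv2.imwrite(name,cv2.resize(p[v0:v1,u0:u1,::-1],None,fx=s,fy=s,interpolation=cv2.INTER_CUBIC))
E
python3 - <<'E'
from h import *
T=np.load('top0.npz');S=np.load('side0.npz')
crop(T['p'],130,140,380,270,3,'pics/tc.png')
crop(S['p'],150,150,390,310,3,'pics/sc.png')
P=pts('top',T['d'])
for (u,v) in [(210,202),(168,210),(190,240),(349,180),(343,230),(330,250),(360,300)]: print(u,v,P[v,u].round(1))
E
```

```text
210 202 [540.  171.9  23.7]
168 210 [520.6 263.2  27.8]
190 240 [455.3 216.3   9. ]
349 180 [ 579.  -114.8  160.2]
343 230 [ 483.3 -119.1   46.9]
330 250 [438.8 -95.4  11.7]
360 300 [ 330.5 -162.3   13.8]
```

View pics/tc.png

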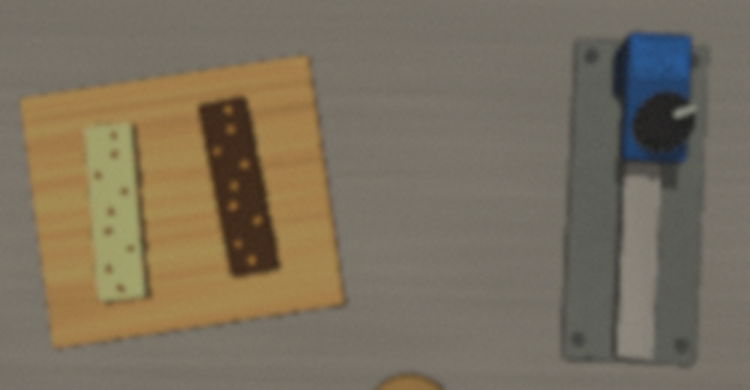

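View pics/sc.png

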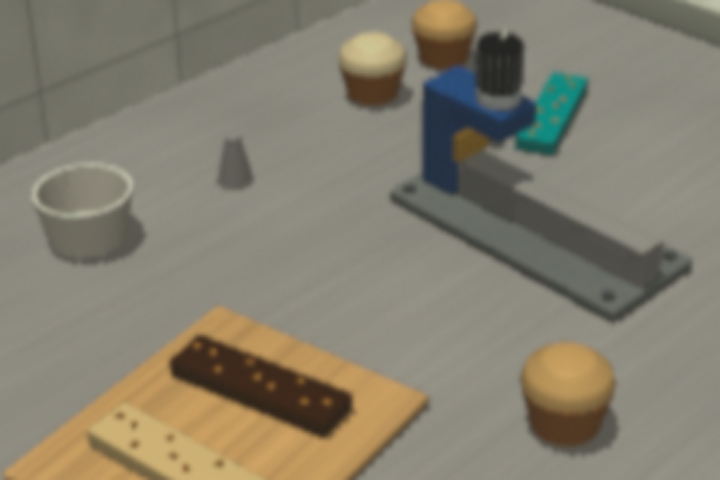

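```bash
python3 - <<'E'
from h import *
T=np.load('top0.npz');p=T['p'];d=T['d'];P=pts('top',d)
hsv=cv2.cvtColor(p,cv2.COLOR_RGB2HSV).astype(int)
v,u=np.indices(d.shape)
def rect(m,z,name):
    m=m.astype(np.uint8)
    n,l,s,c=cv2.connectedComponentsWithStats(m); k=1+np.argmax(s[1:,4]); 
    m=cv2.morphologyEx((l==k).astype(np.uint8),cv2.MORPH_CLOSE,np.ones((5,5)))
    cs=max(cv2.findContours(m,0,2)[0],key=cv2.contourArea)
    W=np.array([ray('top',a,b,z)[:2] for a,b in cs[:,0]],np.float32)
    r=cv2.minAreaRect(W); 
    vv,uu=np.nonzero(m); Q=np.array([ray('top',a,b,z)[:2] for a,b in zip(uu,vv)]); c=Q.mean(0); e,V=np.linalg.eigh(np.cov((Q-c).T)); x=V[:,1]*np.sign(V[0,1])
    print(name,len(vv),'rect',np.round(r[0],1),np.round(r[1],1),round(r[2],2),'pca',c.round(1),'ang',np.degrees(np.arctan2(x[1],x[0])).round(2),np.sqrt(12*e).round(1))
win=lambda a,b,c,e:(u>=a)&(u<c)&(v>=b)&(v<e)
V=hsv[...,2]
rect(win(190,165,230,240)&(V<100),26,'dark')
rect(win(155,170,185,250)&(hsv[...,0]>24)&(V>130),26,'pale')
rect(win(130,150,250,260)&(hsv[...,1]>90),10,'board')
w=win(330,195,360,265)
print(p[230,330],p[230,343],p[230,300],p[230,357])
rect(w&(V>128)&win(330,200,360,265),45,'rail')
rect(win(330,140,370,210)&(hsv[...,0]>100)&(hsv[...,1]>120),108,'head')
rect(win(335,165,365,195)&(V<60),160,'cap')
# low-noise: base plate
m=win(312,146,372,268)&(np.abs(P[...,2]-12)<6)
E
```

```text
dark 938 rect [540.  173.1] [128.9  35.9] 12.71 pca [539.9 173.2] ang 12.8 [ 35.5 128.2]
pale 865 rect [520.4 264.1] [127.   33.1] 6.42 pca [520.2 264.1] ang 6.38 [ 33.1 127. ]Traceback (most recent call last):
  File "<stdin>", line 18, in <module>
  File "<stdin>", line 12, in rect
  File "h.py", line 6, in ray
    f,c=K(n); R=np.array(c['R']);t=np.array(c['t'])
        ~^^^
  File "h.py", line 4, in K
    c=calibration(n); f=210/np.tan(np.radians(c['fovy']/2)); return f,c
ValueError: time passes only in moves, steps and waits
```

```bash
sed -i 's/^def K(n):/import functools\n@functools.lru_cache(None)\ndef K(n):/' h.py; python3 - <<'E'
from h import *
T=np.load('top0.npz');p=T['p'];d=T['d'];P=pts('top',d)
hsv=cv2.cvtColor(p,cv2.COLOR_RGB2HSV).astype(int)
v,u=np.indices(d.shape)
def rect(m,z,name):
    m=m.astype(np.uint8)
    n,l,s,c=cv2.connectedComponentsWithStats(m); k=1+np.argmax(s[1:,4]); 
    m=cv2.morphologyEx((l==k).astype(np.uint8),cv2.MORPH_CLOSE,np.ones((5,5)))
    cs=max(cv2.findContours(m,0,2)[0],key=cv2.contourArea)
    W=np.array([ray('top',a,b,z)[:2] for a,b in cs[:,0]],np.float32)
    r=cv2.minAreaRect(W); 
    vv,uu=np.nonzero(m); Q=np.array([ray('top',a,b,z)[:2] for a,b in zip(uu,vv)]); c=Q.mean(0); e,V=np.linalg.eigh(np.cov((Q-c).T)); x=V[:,1]*np.sign(V[0,1])
    print(name,len(vv),'rect',np.round(r[0],1),np.round(r[1],1),round(r[2],2),'pca',c.round(1),'ang',np.degrees(np.arctan2(x[1],x[0])).round(2),np.sqrt(12*e).round(1))
win=lambda a,b,c,e:(u>=a)&(u<c)&(v>=b)&(v<e)
V=hsv[...,2]
print(p[230,330],p[230,343],p[230,300],p[230,357])
rect(win(130,150,250,260)&(hsv[...,1]>90),10,'board')
rect((V>128)&win(330,200,360,265),45,'rail')
rect(win(330,140,370,210)&(hsv[...,0]>100)&(hsv[...,1]>120),108,'head')
rect(win(335,165,365,195)&(V<60),160,'cap')
g=win(316,150,368,266)&(p[...,2].astype(int)>p[...,0]+1)
rect(g,12,'base')
cv2.imwrite('pics/g.png',cv2.resize((g*255).astype(np.uint8)[140:270,300:390],None,fx=5,fy=4,interpolation=0))
E
```

```text
[92 93 86] [136 130 120] [118 114 104] [91 92 84]
board 7622 rect [530.1 218.3] [189.6 219.6] 9.52 pca [530.5 213.9] ang -81.06 [194.4 222.3]
rail 549 rect [ 485.9 -118.1] [ 20.4 124.6] 88.07 pca [ 485.6 -118. ] ang -1.79 [ 20.5 124.5]
head 516 rect [ 602.1 -121.1] [84.3 42.9] 0.41 pca [ 614.6 -117.8] ang -20.58 [39.1 76.9]
cap 307 rect [ 578.2 -117.7] [36.9 36.8] 0.98 pca [ 577.8 -117.7] ang -34.6 [31.5 35.2]
base 835 rect [ 613.5 -132.7] [99.1 60.5] 0.59 pca [ 620.1 -131. ] ang -4.42 [ 57.7 101.5]
```

View pics/g.png

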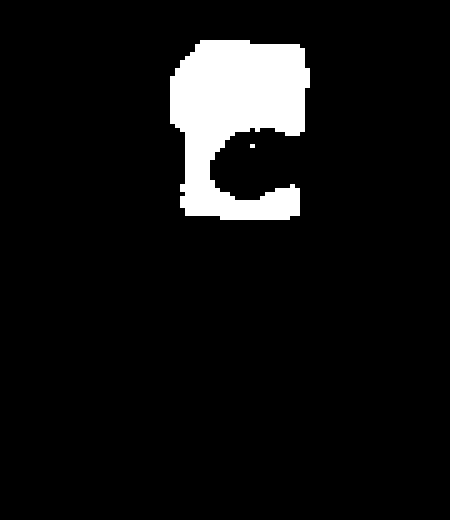

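```bash
python3 - <<'E'
from h import *
T=np.load('top0.npz');p=cv2.GaussianBlur(T['p'],(3,3),0).astype(int)
s=p.sum(2)
print(s[230,310:372]); print(s[250,310:372]); print(s[215,310:372]);print(s[140:160,330]);print(s[255:270,330],s[255:270,343], s[255:270,358])
E
```

```text
[335 335 335 335 334 334 323 293 262 256 269 275 277 277 275 274 274 273
 272 271 272 273 273 264 241 228 268 339 380 390 390 390 388 385 382 379
 379 372 349 310 280 270 269 269 270 269 267 267 265 265 265 264 272 293
 320 334 337 337 339 340 340 340]
[336 335 337 337 335 323 294 262 254 265 265 254 249 254 261 270 275 278
 280 280 279 279 269 246 238 280 346 384 395 396 395 395 393 390 386 382
 375 349 307 277 270 269 270 270 268 268 267 267 266 265 263 267 285 312
 329 335 335 333 333 333 333 334]
[330 329 329 329 329 329 325 308 281 264 264 271 274 274 274 274 274 274
 273 271 268 266 267 264 252 227 218 264 332 373 384 383 380 379 377 377
 374 367 344 309 280 268 266 268 267 264 263 265 267 268 268 268 269 284
 313 333 339 340 341 342 342 342]
[339 337 334 332 332 333 333 333 331 330 330 320 300 279 274 276 274 268
 267 269]
[279 279 277 271 265 279 313 337 342 337 332 329 329 330 333] [390 390 381 354 307 277 292 324 339 338 335 332 329 331 335] [212 222 240 258 265 260 262 283 314 331 333 332 329 327 330]
```

```bash
python3 - <<'E'
from h import *
T=np.load('top0.npz');s=T['p'].astype(float).sum(2)
f,c=K('top');print('cam',-np.array(c['R']).T@c['t'])
def cross(a,th,off,rising):
    for i in range(len(a)-1):
        if (a[i]<th<=a[i+1]) if rising else (a[i]>=th>a[i+1]): return off+i+(th-a[i])/(a[i+1]-a[i])
    return np.nan
L=[];R=[];BL=[];BR=[]
for v in range(204,252):
    l=cross(s[v,330:345],305,330,True); r=cross(s[v,342:356],324,342,False)
    L.append(ray('top',l,v,45)[:2]);R.append(ray('top',r,v,45)[:2])
    BL.append(ray('top',cross(s[v,310:325],300,310,False),v,12)[:2]); BR.append(ray('top',cross(s[v,357:372],303,357,True),v,12)[:2])
for n,A in(('L',L),('R',R),('BL',BL),('BR',BR)):
    A=np.array(A);A=A[~np.isnan(A[:,0])]; vx,vy,x0,y0=cv2.fitLine(A.astype(np.float32),cv2.DIST_HUBER,0,.01,.01).ravel()
    k=vy/vx; print(n,len(A),'deg',np.degrees(np.arctan(k)).round(2),'y at x=480',round(float(y0+k*(480-x0)),2),'at 580',round(float(y0+k*(580-x0)),2))
u=343
print('rail front',ray('top',u,cross(s[250:268,u],330,250,False),45)[:2],'base front',[ray('top',u,cross(s[260:270,u],305,260,True),12)[:2] for u in(330,336,358)],'base back',[ray('top',u,cross(s[145:160,u],303,145,False),12)[:2] for u in (324,328,330)])
E
```

```text
cam [ 475.25679281   20.51090958 1100.14959016]
L 48 deg -2.07 y at x=480 -105.46 at 580 -109.07
R 48 deg -1.79 y at x=480 -130.43 at 580 -133.56
BL 48 deg -1.92 y at x=480 -65.33 at 580 -68.68
BR 48 deg -1.84 y at x=480 -168.67 at 580 -171.88
rail front [ 422.03478935 -119.94163581] base front [array([415.03617279, -95.61702029]), array([ 415.14790157, -108.89333869]), array([ 411.90783268, -157.58853447])] base back [array([657.03891768, -79.54932254]), array([657.64404402, -88.51792394]), array([657.81081574, -93.00367018])]
```

```bash
cat > go.py <<'E'
import sys,numpy as np
from plant import get_obs
from scipy.spatial.transform import Rotation as Ro
def plan(x,y,z,yawdeg):
    o=get_obs(); R=Ro.from_euler('xyz',o['tcp_rot']).as_matrix()
    d=R.T@(np.array([x,y,z])-o['tool_pos']); yw=np.degrees(o['tcp_rot'][2])
    print('t',round(o['time'],2),'pos',o['tool_pos'].round(1),'rot',np.degrees(o['tcp_rot']).round(1),'F',o['contact_force'].round(1),'M',o['moment'].round(3),'w',round(o['grip_width'],1),'q6',o['joint_positions'][5].round(2))
    print('tool shift',d.round(1),'turn',round(-((yawdeg-yw+90)%180-90),2),'|n50',round(np.linalg.norm(d)/50,1))
if __name__=='__main__': plan(*map(float,sys.argv[1:]))
E
python3 -m jog '[0.3,0,0,0,5.4,0.3,0,0,0,5.4]'; python3 go.py 510.7 166.5 150 12.8
```

```text
time: 0.3
tool_pos: [209.9, -480.3, 250.2]
tcp_rot: [-3.138, 0.0, 0.218]
contact_force: [0.1, -0.3, -0.0]
grip_width: 80.4
t 0.3 pos [ 209.9 -480.3  250.2] rot [-179.8    0.    12.5] F [ 0.1 -0.3 -0. ] M [ 0.055  0.03  -0.028] w 80.4 q6 0.05
tool shift [ 433.7 -566.   102.1] turn -0.29 |n50 14.4
```

```bash
python3 -m jog '[0.3,27,-35,0,0,0.3,27,-35,0,0,0.3,27,-35,0,0,0.3,27,-35,0,0,0.3,27,-35,0,0]'; python3 -m jog '[0.3,27,-35,0,0,0.3,27,-35,0,0,0.3,27,-35,0,0,0.3,27,-35,0,0,0.3,27,-35,0,0]';python3 go.py 510.7 166.5 150 12.8
```

```text
time: 0.8
tool_pos: [304.6, -277.9, 248.0]
tcp_rot: [-3.135, 0.001, 0.206]
contact_force: [1.4, 0.6, -0.2]
grip_width: 64.1
time: 1.3
tool_pos: [402.4, -69.9, 248.4]
tcp_rot: [-3.135, 0.002, 0.204]
contact_force: [-0.0, -0.3, -0.1]
grip_width: 64.4
t 1.3 pos [402.4 -69.9 248.4] rot [-1.796e+02  1.000e-01  1.170e+01] F [-0.  -0.3 -0.1] M [-0.02   0.034 -0.015] w 64.4 q6 1.0
tool shift [ 154.1 -208.9   99.6] turn -1.12 |n50 5.6
```

```bash
python3 -m jog '[0.3,27,-37,10,0,0.3,27,-37,15,0,0.3,27,-37,20,0,0.3,27,-37,20,0,0.3,27,-37,20,0]'; python3 -m jog '[0.3,15,-20,10,-1.1,0.3,0,0,0,0]';python3 go.py 510.7 166.5 80 12.8
```

```text
time: 1.8
tool_pos: [498.4, 143.7, 166.2]
tcp_rot: [-3.138, -0.004, 0.205]
contact_force: [0.4, -0.2, -0.2]
grip_width: 64.2
time: 2.0
tool_pos: [508.7, 171.9, 152.1]
tcp_rot: [-3.136, 0.001, 0.23]
contact_force: [0.4, -0.0, 0.7]
grip_width: 64.1
t 2.0 pos [508.7 171.9 152.1] rot [-179.7    0.    13.2] F [ 0.4 -0.   0.7] M [-0.039  0.015 -0.019] w 64.1 q6 1.52
tool shift [ 0.8  6.1 72.1] turn 0.38 |n50 1.4
```

```bash
python3 -m jog '[0.3,0.8,6,20,0.4,0.3,0,0,25,0,0.3,0,0,25,0,0.3,0,0,0,0]';python3 go.py 510.7 166.5 37.5 12.8; python3 - <<'E'
from h import *
p,d=capture('top');crop(p,130,120,290,280,4,'pics/t1.png')
p,d=capture('side');crop(p,130,180,330,330,4,'pics/s1.png')
E
```

```text
time: 2.4
tool_pos: [509.9, 165.3, 80.4]
tcp_rot: [-3.137, 0.002, 0.224]
contact_force: [-0.7, 0.9, 0.8]
grip_width: 64.0
t 2.4 pos [509.9 165.3  80.4] rot [-1.797e+02  1.000e-01  1.280e+01] F [-0.7  0.9  0.8] M [-0.007  0.069 -0.006] w 64.0 q6 1.51
tool shift [ 1.1 -0.8 42.9] turn 0.04 |n50 0.9
```

View pics/s1.png

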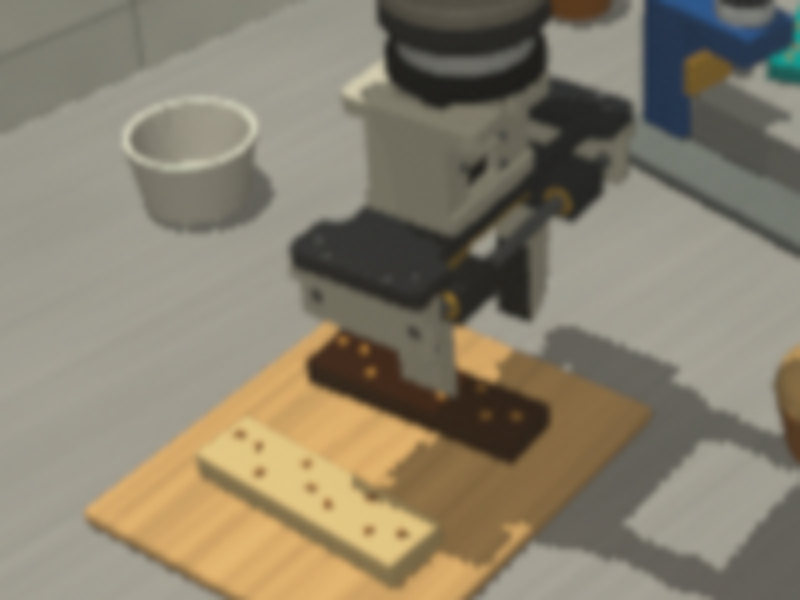

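View pics/t1.png

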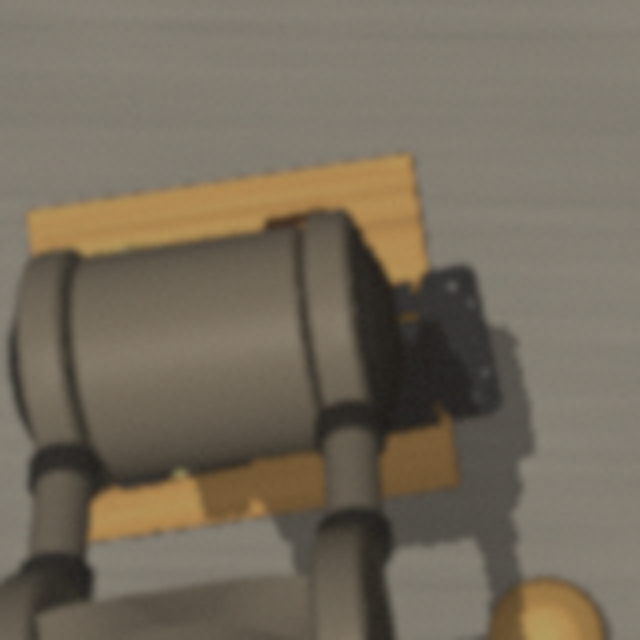

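```bash
python3 -m jog '[0.3,1,-0.8,20,0,0.3,0,0,18,0,0.3,0,0,3.5,0,0.3,0,0,0,0]';python3 go.py 510.7 166.5 37.5 12.8
```

```text
time: 2.9
tool_pos: [517.5, 166.5, 48.1]
tcp_rot: [-3.138, -0.016, 0.222]
contact_force: [-0.8, -0.1, -0.2]
grip_width: 64.0
t 2.9 pos [517.5 166.5  48.1] rot [-179.8   -0.9   12.7] F [-0.8 -0.1 -0.2] M [ 0.056  0.008 -0.001] w 64.0 q6 1.51
tool shift [-6.8 -1.4 10.5] turn -0.06 |n50 0.3
```

```bash
python3 -c "
from plant import *;o=get_obs();print(o['joint_positions'],o['dq'],o['tau'])"; python3 -m jog '[0.3,0,0,0,0]'; python3 go.py 510.7 166.5 37.5 12.8
```

```text
[0.16800352 0.6127108  1.72081356 0.00597526 0.79239859 1.51222973] [-0.00377699 -0.01586005 -0.00704778 -0.0006599   0.01163583 -0.00273888] [-3.97929150e-03 -4.82736146e+01 -1.67765987e+01  4.36337292e-02
 -2.55012084e-01  5.09530764e-04]
time: 3.0
tool_pos: [518.2, 166.5, 49.5]
tcp_rot: [-3.138, -0.018, 0.222]
contact_force: [-0.5, -0.4, 0.4]
grip_width: 64.8
t 3.0 pos [518.2 166.5  49.5] rot [-179.8   -1.    12.7] F [-0.5 -0.4  0.4] M [-0.004  0.037  0.044] w 64.8 q6 1.51
tool shift [-7.5 -1.6 11.9] turn -0.07 |n50 0.3
```

```bash
python3 - <<'E'
from h import *
p,d=capture('side');cv2.imwrite('pics/s2.png',p[:,:,::-1]);crop(p,130,180,330,330,4,'pics/s2c.png')
E
python3 go.py 510.7 166.5 37.5 12.8
```

```text
t 3.05 pos [518.4 166.5  49.6] rot [-179.8   -1.1   12.7] F [ 0.8 -1.   1. ] M [-0.009  0.094  0.007] w 64.4 q6 1.51
tool shift [-7.7 -1.6 12. ] turn -0.07 |n50 0.3
```

View pics/s2c.png

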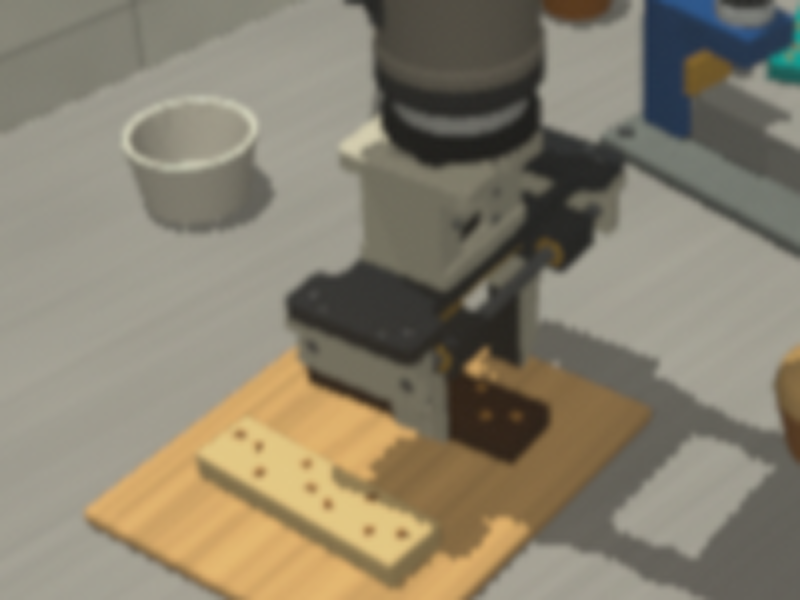

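View pics/s2.png

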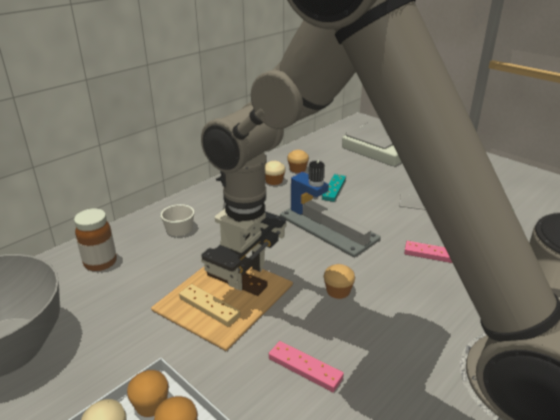

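```bash
python3 -m jog '[0.3,-4,-0.8,6,0]'; python3 go.py 510.7 166.5 37.5 12.8;python3 -m jog '[0.3,0,0,0,0]'; python3 go.py 510.7 166.5 37.5 12.8;python3 -m jog '[0.3,0,0,0,0]'; python3 go.py 510.7 166.5 37.5 12.8
```

```text
time: 3.15
tool_pos: [515.7, 166.7, 45.0]
tcp_rot: [-3.139, -0.022, 0.222]
contact_force: [0.1, 0.2, 1.1]
grip_width: 64.6
t 3.15 pos [515.7 166.7  45. ] rot [-179.8   -1.3   12.7] F [0.1 0.2 1.1] M [ 0.083  0.021 -0.015] w 64.6 q6 1.51
tool shift [-5.1 -0.9  7.4] turn -0.07 |n50 0.2
time: 3.25
tool_pos: [514.8, 166.6, 44.7]
tcp_rot: [-3.138, -0.021, 0.222]
contact_force: [-0.9, 1.0, 0.0]
grip_width: 64.1
t 3.25 pos [514.8 166.6  44.7] rot [-179.8   -1.2   12.7] F [-0.9  1.   0. ] M [-0.005 -0.007 -0.054] w 64.1 q6 1.51
tool shift [-4.1 -0.8  7.1] turn -0.07 |n50 0.2
time: 3.35
tool_pos: [514.9, 166.6, 45.0]
tcp_rot: [-3.139, -0.021, 0.222]
contact_force: [0.7, -0.4, 0.2]
grip_width: 64.5
t 3.35 pos [514.9 166.6  45. ] rot [-179.8   -1.2   12.7] F [ 0.7 -0.4  0.2] M [ 0.019 -0.035 -0.028] w 64.5 q6 1.51
tool shift [-4.3 -0.8  7.4] turn -0.06 |n50 0.2
```

```bash
python3 -m jog '[0.3,-4,-0.8,4,0,0.3,0,0,3,0,0.3,0,0,0,0]'; python3 go.py 510.7 166.5 37.5 12.8
```

```text
time: 3.65
tool_pos: [510.4, 166.6, 37.4]
tcp_rot: [-3.138, -0.021, 0.222]
contact_force: [0.2, -0.8, -0.1]
grip_width: 64.7
t 3.65 pos [510.4 166.6  37.4] rot [-179.8   -1.2   12.7] F [ 0.2 -0.8 -0.1] M [-0.002  0.052 -0.017] w 64.7 q6 1.51
tool shift [ 0.3  0.2 -0.1] turn -0.06 |n50 0.0
```

```bash
python3 -m jog '[1,0,0,0,0,1,0,0,0,0,1,0,0,0,0,1,0,0,0,0,1,0,0,0,0]'; python3 -m jog '[1,0,0,-2,0,1,0,0,-4,0,1,0,0,0,0]'; python3 go.py 510.7 166.5 37.5 12.8
```

```text
time: 4.15
tool_pos: [510.5, 166.6, 37.2]
tcp_rot: [-3.138, -0.021, 0.222]
contact_force: [-0.7, 0.3, 0.7]
grip_width: 35.7
time: 4.45
tool_pos: [510.3, 166.6, 43.6]
tcp_rot: [-3.138, -0.021, 0.222]
contact_force: [-0.1, 0.1, 0.2]
grip_width: 35.7
t 4.45 pos [510.3 166.6  43.6] rot [-179.8   -1.2   12.7] F [-0.1  0.1  0.2] M [ 0.053  0.043 -0.024] w 35.7 q6 1.51
tool shift [0.3 0.2 6.1] turn -0.05 |n50 0.1
```

```bash
python3 -m jog '[1,0,0,-15,0,1,0,0,-25,0,1,0,0,-25,0,1,0,0,-10,0]'; python3 go.py 455.3 -116.7 120 -1.9
```

```text
time: 4.85
tool_pos: [507.5, 165.7, 119.3]
tcp_rot: [-3.138, -0.016, 0.222]
contact_force: [0.3, -0.1, 0.1]
grip_width: 35.6
t 4.85 pos [507.5 165.7 119.3] rot [-179.8   -0.9   12.7] F [ 0.3 -0.1  0.1] M [ 0.004  0.103 -0.03 ] w 35.6 q6 1.52
tool shift [-113.1  263.9   -3.3] turn 14.64 |n50 5.7
```

```bash
python3 -m jog '[1,-8,18,0,0,1,-11,27,0,0,1,-11,27,0,0,1,-11,27,0,0,1,-11,27,0,0]'; python3 -m jog '[1,-11,27,0,0,1,-11,27,0,0,1,-11,27,0,0,1,0,0,0,7.3,1,0,0,0,7.3]'; python3 go.py 455.3 -116.7 120 -1.9
```

```text
time: 5.35
tool_pos: [484.9, 30.6, 118.7]
tcp_rot: [-3.138, -0.021, 0.229]
contact_force: [0.9, 0.5, -0.7]
grip_width: 35.4
time: 5.85
tool_pos: [468.6, -62.7, 115.7]
tcp_rot: [-3.133, -0.017, -0.037]
contact_force: [-0.2, -0.1, -1.7]
grip_width: 35.7
t 5.85 pos [468.6 -62.7 115.7] rot [-179.5   -1.    -2.1] F [-0.2 -0.1 -1.7] M [-0.024  0.077 -0.049] w 35.7 q6 1.29
tool shift [-11.2  54.4  -4.9] turn -0.19 |n50 1.1
```

```bash
python3 -m jog '[1,-5,20,0,0,1,-5,20,0,0,1,-1,14,-2,0,1,0,0,0,0]'; python3 go.py 455.3 -116.7 110 -1.9; python3 - <<'E'
from h import *
p,d=capture('side');crop(p,230,130,430,280,4,'pics/s3.png')
p,d=capture('top');crop(p,290,130,400,290,4,'pics/t3.png')
E
```

```text
time: 6.25
tool_pos: [454.3, -116.2, 115.4]
tcp_rot: [-3.13, -0.015, -0.039]
contact_force: [0.2, -0.6, -0.9]
grip_width: 37.1
t 6.25 pos [ 454.3 -116.2  115.4] rot [-179.3   -0.9   -2.2] F [ 0.2 -0.6 -0.9] M [ 0.044  0.054 -0.023] w 37.1 q6 1.17
tool shift [0.9 0.5 5.4] turn -0.35 |n50 0.1
```

View pics/s3.png

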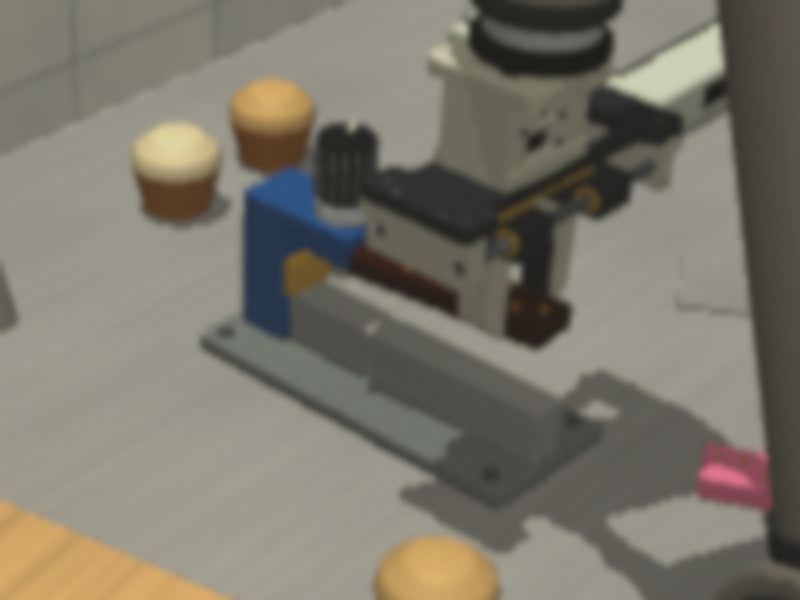

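View pics/t3.png

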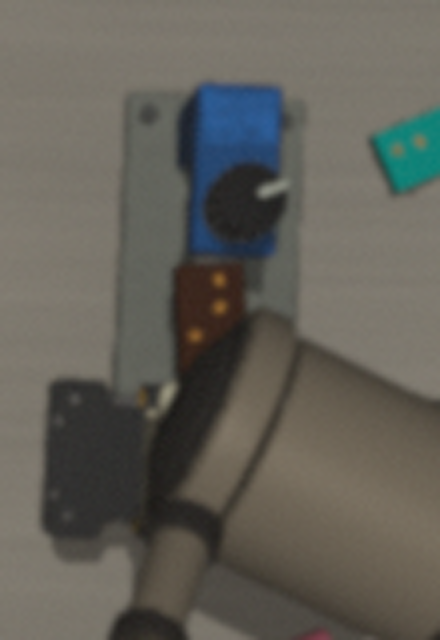

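```bash
python3 - <<'E'
from h import *
for u,v in((333.6,200),(350.6,200),(342,195.7)): print(ray('top',u,v,104).round(1))
g=np.array([580.2,-120.9]);a=np.radians(-1.9);U=np.array([np.cos(a),np.sin(a)]);V=np.array([-U[1],U[0]])
for q in ((591.,-118),):print
c=(ray('top',333.6,200,104)+ray('top',350.6,200,104))[:2]/2-g; print('bar y in gauge',c@V); print('front x',(ray('top',342,195.7,104)[:2]-g)@U)
from plant import get_obs
t=get_obs()['tool_pos'][:2]-g; print('tcp gauge',t@U,t@V)
E
```

```text
[543.7 -91.8 104. ]
[ 544.3 -126.5  104. ]
[ 552.8 -108.9  104. ]
bar y in gauge 10.526871256970582
front x -27.819048632869556
tcp gauge -126.19767962812841 1.8419805998381777
```

```bash
python3 go.py 455.3 -116.7 110 -1.9;  python3 - <<'E'
from h import *
p,d=capture('top');np.savez('top4.npz',p=p,d=d);P=pts('top',d)
crop(p,325,180,370,215,16,'pics/t4.png')
h=cv2.cvtColor(p,cv2.COLOR_RGB2HSV)
for v in range(193,216,3):
    print(v,[tuple(x) for x in p[v,330:354:2]])
print(P[200:212:3,338:348:3,2].round(0))
E
```

```text
t 6.35 pos [ 454.1 -114.9  115.2] rot [-179.3   -0.8   -2.2] F [-0.2 -0.3  0.1] M [-0.013  0.023 -0.027] w 36.9 q6 1.17
tool shift [1.2 1.8 5.2] turn -0.3 |n50 0.1
193 [(np.uint8(98), np.uint8(100), np.uint8(91)), (np.uint8(97), np.uint8(97), np.uint8(90)), (np.uint8(89), np.uint8(91), np.uint8(84)), (np.uint8(57), np.uint8(58), np.uint8(54)), (np.uint8(44), np.uint8(47), np.uint8(59)), (np.uint8(52), np.uint8(58), np.uint8(70)), (np.uint8(52), np.uint8(58), np.uint8(71)), (np.uint8(48), np.uint8(57), np.uint8(73)), (np.uint8(41), np.uint8(51), np.uint8(65)), (np.uint8(39), np.uint8(47), np.uint8(61)), (np.uint8(34), np.uint8(45), np.uint8(60)), (np.uint8(39), np.uint8(49), np.uint8(64))]
196 [(np.uint8(97), np.uint8(98), np.uint8(91)), (np.uint8(85), np.uint8(83), np.uint8(79)), (np.uint8(67), np.uint8(59), np.uint8(52)), (np.uint8(53), np.uint8(42), np.uint8(37)), (np.uint8(55), np.uint8(43), np.uint8(36)), (np.uint8(60), np.uint8(48), np.uint8(43)), (np.uint8(62), np.uint8(49), np.uint8(44)), (np.uint8(62), np.uint8(48), np.uint8(41)), (np.uint8(57), np.uint8(43), np.uint8(37)), (
[... 2724 characters left out ...]
 np.uint8(34), np.uint8(32)), (np.uint8(53), np.uint8(51), np.uint8(44))]
214 [(np.uint8(94), np.uint8(94), np.uint8(88)), (np.uint8(67), np.uint8(68), np.uint8(62)), (np.uint8(46), np.uint8(35), np.uint8(30)), (np.uint8(75), np.uint8(50), np.uint8(31)), (np.uint8(124), np.uint8(85), np.uint8(42)), (np.uint8(87), np.uint8(60), np.uint8(36)), (np.uint8(54), np.uint8(34), np.uint8(27)), (np.uint8(45), np.uint8(32), np.uint8(26)), (np.uint8(36), np.uint8(32), np.uint8(28)), (np.uint8(32), np.uint8(30), np.uint8(28)), (np.uint8(41), np.uint8(39), np.uint8(35)), (np.uint8(66), np.uint8(61), np.uint8(51))]
[[104. 106. 104. 105.]
 [104. 104. 106. 105.]
 [107. 105. 103. 104.]
 [105. 101. 104. 105.]]
```

View pics/t4.png

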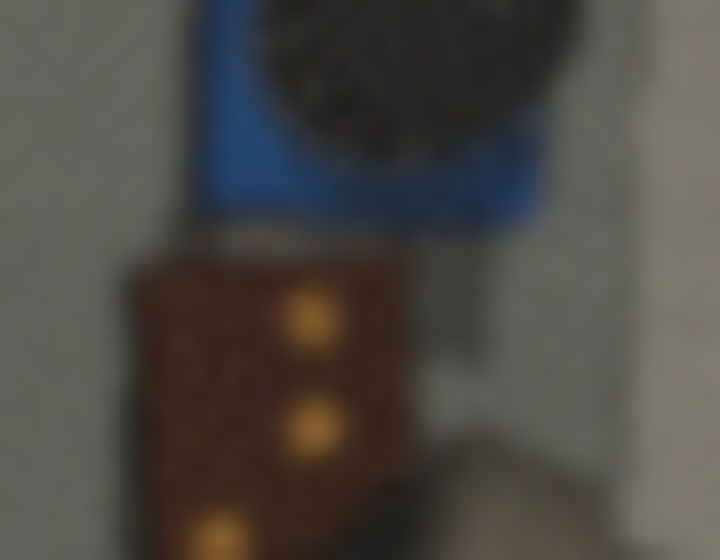

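```bash
python3 -m jog '[1,0,3.3,8,0,1,0,3.3,12,0,1,0,0,10,0,1,0,0,5,0,1,0,0,0,0]';python3 go.py 454 -121 72 -1.9
```

```text
time: 6.9
tool_pos: [454.5, -118.6, 77.0]
tcp_rot: [-3.128, -0.014, -0.034]
contact_force: [-0.3, 0.6, -0.2]
grip_width: 36.9
t 6.9 pos [ 454.5 -118.6   77. ] rot [-179.2   -0.8   -2. ] F [-0.3  0.6 -0.2] M [-0.009  0.068 -0.051] w 36.9 q6 1.16
tool shift [-0.5  2.5  5. ] turn -0.07 |n50 0.1
```

Check before touching down.

```bash
python3 -m jog '[1,0,2.5,2,0,1,0,0,0,0]';python3 go.py 454 -121 72 -1.9;python3 - <<'E'
from h import *
p,d=capture('side');crop(p,240,140,400,260,5,'pics/s5.png')
p,d=capture('top');crop(p,315,140,375,270,5,'pics/t5.png')
E
```

```text
time: 7.1
tool_pos: [454.6, -120.9, 74.8]
tcp_rot: [-3.128, -0.014, -0.034]
contact_force: [0.6, 0.1, -0.1]
grip_width: 36.9
t 7.1 pos [ 454.6 -120.9   74.8] rot [-179.2   -0.8   -1.9] F [ 0.6  0.1 -0.1] M [ 0.073  0.051 -0.016] w 36.9 q6 1.15
tool shift [-0.7  0.1  2.8] turn -0.04 |n50 0.1
```

View pics/s5.png

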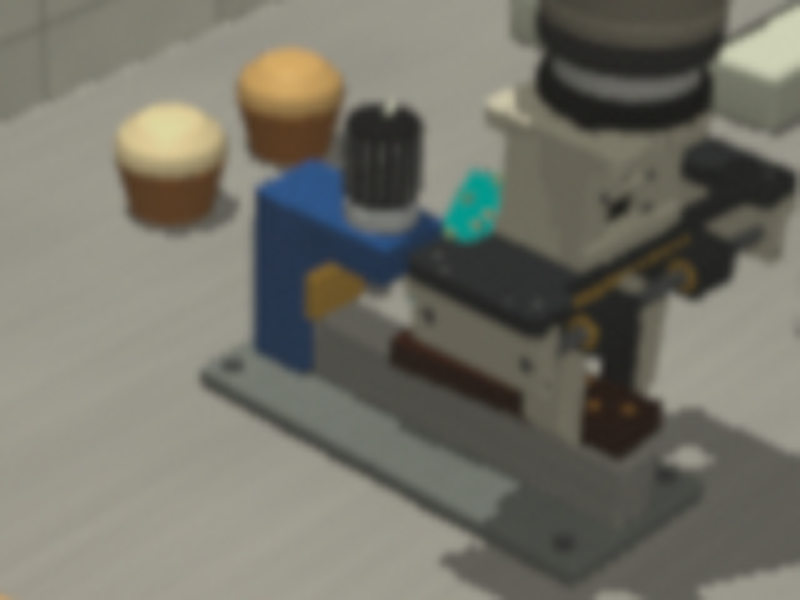

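View pics/t5.png

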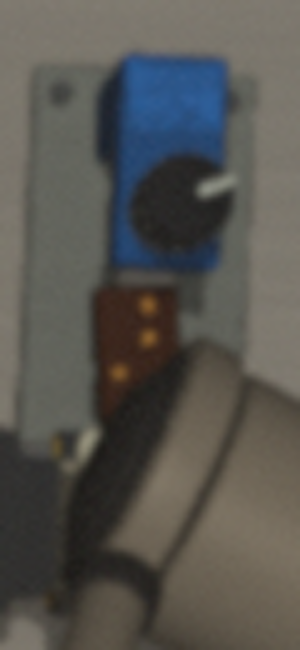

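```bash
cat > bar.py <<'E'
from h import *
import sys
z=float(sys.argv[1]); tag=sys.argv[2]; v0,v1=int(sys.argv[3]),int(sys.argv[4])
p,d=capture('top');np.savez('top_%s.npz'%tag,p=p,d=d)
g=np.array([580.2,-120.9]);a=np.radians(-1.9);U=np.array([np.cos(a),np.sin(a)]);V=np.array([-U[1],U[0]])
P=p.astype(int); m=(P[...,0]-P[...,2]>14)&(P.sum(2)<420); m[:,:320]=0;m[:,372:]=0
C=[]
for v in range(v0,v1):
    us=np.nonzero(m[v])[0]
    if len(us)<3: continue
    l=(ray('top',us[0]-.5,v,z)[:2]-g); r=(ray('top',us[-1]+.5,v,z)[:2]-g)
    print(v,'x %.1f  left y %.1f right y %.1f w %.1f'%(l@U,l@V,r@V,(l-r)@V))
E
python3 bar.py 63 5 194 226
```

```text
194 x -18.3  left y -43.9 right y -56.6 w 12.7
195 x -20.4  left y -44.0 right y -56.7 w 12.7
196 x -22.6  left y -44.0 right y -56.8 w 12.7
197 x -27.9  left y 19.6 right y -56.9 w 76.4
198 x -30.3  left y 23.7 right y -56.9 w 80.7
199 x -32.4  left y 23.6 right y -57.0 w 80.7
200 x -34.5  left y 23.5 right y -52.9 w 76.4
201 x -36.7  left y 23.4 right y -57.2 w 80.6
202 x -38.8  left y 23.4 right y -55.1 w 78.5
203 x -40.9  left y 23.3 right y -57.3 w 80.6
204 x -43.0  left y 23.2 right y -57.4 w 80.6
205 x -45.2  left y 23.1 right y -57.5 w 80.6
206 x -47.3  left y 23.0 right y -57.6 w 80.6
207 x -49.4  left y 22.9 right y -57.7 w 80.6
208 x -51.5  left y 22.8 right y -55.6 w 78.4
209 x -53.6  left y 20.6 right y -57.8 w 78.4
210 x -55.7  left y 20.5 right y -57.9 w 78.4
211 x -57.8  left y 20.4 right y -58.0 w 78.4
212 x -59.9  left y 20.3 right y -58.1 w 78.4
213 x -62.0  left y 20.2 right y -58.2 w 78.4
214 x -64.2  left y 20.1 right y -58.3 w 78.4
215 x -66.3  left y 20.0 right y -58.3 w 78.4
216 x -68.4  left y 19.9 right y -58.4 w 78.4
217 x -70.5  left y 19.8 right y -58.5 w 78.3
218 x -72.7  left y 19.8 right y -58.6 w 78.3
219 x -74.8  left y 19.7 right y -56.5 w 76.2
220 x -76.9  left y 19.6 right y -56.6 w 76.2
221 x -79.0  left y 19.5 right y -58.8 w 78.3
222 x -81.0  left y 17.3 right y -58.9 w 76.2
223 x -81.7  left y -10.3 right y -59.0 w 48.7
224 x -83.9  left y -10.4 right y -59.1 w 48.7
225 x -86.0  left y -10.5 right y -59.2 w 48.6
```

```bash
python3 -m jog '[1,0,-1,1.5,0]';python3 -m jog '[1,0,0,1,0]';python3 go.py 454 -121 72 -1.9
```

```text
time: 7.35
tool_pos: [455.1, -120.0, 74.0]
tcp_rot: [-3.129, -0.015, -0.034]
contact_force: [0.5, 0.5, -0.2]
grip_width: 36.9
time: 7.45
tool_pos: [455.1, -119.9, 73.1]
tcp_rot: [-3.129, -0.015, -0.034]
contact_force: [-0.3, -0.1, -0.8]
grip_width: 37.2
t 7.45 pos [ 455.1 -119.9   73.1] rot [-179.3   -0.9   -2. ] F [-0.3 -0.1 -0.8] M [0.063 0.027 0.008] w 37.2 q6 1.15
tool shift [-1.1  1.1  1.1] turn -0.05 |n50 0.0
```

```bash
python3 -m jog '[1,0,0,0.7,0]';python3 go.py 454 -121 72 -1.9
```

```text
time: 7.55
tool_pos: [455.2, -119.9, 72.5]
tcp_rot: [-3.129, -0.016, -0.034]
contact_force: [-1.0, 0.6, 5.2]
grip_width: 36.9
t 7.55 pos [ 455.2 -119.9   72.5] rot [-179.3   -0.9   -1.9] F [-1.   0.6  5.2] M [-0.003  0.238  0.028] w 36.9 q6 1.15
tool shift [-1.2  1.1  0.4] turn -0.05 |n50 0.0
```

```bash
python3 -m jog '[0.4,0,0,0,0,0.4,0,0,0,0,0.4,0,-3.2,0,0,0.4,0,0,0,0]';python3 go.py 455.3 -116.8 72 -1.9; python3 bar.py 61 6 196 224 | awk '{print $1,$3,$6}'
```

```text
time: 7.95
tool_pos: [455.6, -116.6, 72.7]
tcp_rot: [-3.129, -0.016, -0.034]
contact_force: [-0.4, -0.9, -0.5]
grip_width: 54.8
t 7.95 pos [ 455.6 -116.6   72.7] rot [-179.3   -0.9   -2. ] F [-0.4 -0.9 -0.5] M [0.071 0.092 0.028] w 54.8 q6 1.16
tool shift [-0.3  0.2  0.7] turn -0.06 |n50 0.0
196 -22.4 -44.4
197 -27.9 21.5
198 -30.2 25.6
199 -32.4 25.5
200 -34.5 25.4
201 -36.6 25.4
202 -38.8 25.3
203 -40.9 25.2
204 -43.0 25.1
205 -45.1 25.0
206 -47.3 24.9
207 -49.4 24.8
208 -51.4 22.6
209 -53.6 22.5
210 -55.7 22.4
211 -57.8 22.3
212 -59.9 22.2
213 -62.1 22.1
214 -64.2 22.0
215 -66.3 21.9
216 -68.4 21.8
217 -70.6 21.7
218 -72.7 21.7
219 -74.8 21.6
220 -75.5 -6.1
221 -77.7 -6.2
222 -79.9 -4.2
223 -82.0 -4.3
```

```bash
python3 -m jog '[1,0,0,0,0,1,0,0,0,0,1,0,0,0,0,1,0,0,0,0]';python3 go.py 455.3 -116.8 72 -1.9; python3 bar.py 61 7 196 224 | awk '{print $1,$3,$6}'
```

```text
time: 8.4
tool_pos: [455.7, -116.7, 72.7]
tcp_rot: [-3.13, -0.016, -0.034]
contact_force: [0.6, -0.1, 0.2]
grip_width: 36.5
t 8.4 pos [ 455.7 -116.7   72.7] rot [-179.3   -0.9   -1.9] F [ 0.6 -0.1  0.2] M [ 0.029 -0.044 -0.018] w 36.5 q6 1.16
tool shift [-0.4  0.1  0.7] turn -0.05 |n50 0.0
196 -22.4 -44.4
197 -28.0 23.6
198 -30.1 23.5
199 -32.2 23.4
200 -34.4 23.3
201 -36.5 23.2
202 -38.6 23.1
203 -40.8 23.0
204 -42.9 22.9
205 -45.0 22.9
206 -47.2 22.8
207 -49.3 22.7
208 -51.4 22.6
209 -53.6 22.5
210 -55.7 22.4
211 -57.8 22.3
212 -59.9 22.2
213 -62.1 22.1
214 -64.2 22.0
215 -66.3 21.9
216 -68.4 21.8
217 -70.6 21.7
218 -72.7 21.7
219 -74.8 21.6
220 -76.9 21.5
221 -77.7 -6.2
222 -79.9 -4.2
223 -82.1 -2.1
```

```bash
cat > edge.py <<'E'
from h import *
import sys
p,d=capture('top');np.savez('top_e.npz',p=p,d=d)
v0,v1=int(sys.argv[1]),int(sys.argv[2])
g=np.array([580.2,-120.9]);a=np.radians(-1.9);U=np.array([np.cos(a),np.sin(a)]);V=np.array([-U[1],U[0]])
s=cv2.GaussianBlur(p,(3,3),0).astype(float)
def cr(a,th,off):
    for i in range(len(a)-1):
        if a[i]>=th>a[i+1]: return off+i+(th-a[i])/(a[i+1]-a[i])
    return np.nan
S=s.sum(2); A=[];B=[]
dt=s[...,0]-s[...,2]
for v in range(v0,v1):
    # left: grey->bar via red-blue difference (colour): use top-face start, rising
    u=cr(-dt[v,326:342],-12,326)
    A.append((*(ray('top',u,v,61)[:2]-g)@np.c_[U,V],))
    u2=cr(-S[v,326:342]*-1,220,326); B.append((*(ray('top',u2,v,45)[:2]-g)@np.c_[U,V],))
for n,A in (('colour edge@61',A),('outline@45',B)):
    A=np.array(A);A=A[~np.isnan(A[:,1])];k=np.polyfit(A[:,0],A[:,1],1);print(n,'slope deg',np.degrees(k[0]).round(2),'y at x=-30,-93',np.polyval(k,[-30,-93]).round(1),'res',np.std(A[:,1]-np.polyval(k,A[:,0])).round(2))
E
python3 edge.py 199 219
```

```text
colour edge@61 slope deg 3.0 y at x=-30,-93 [25.1 21.8] res 0.14
outline@45 slope deg 2.3 y at x=-30,-93 [24.4 21.9] res 0.04
```

```bash
python3 -m jog '[1,0,2.3,0,2.3,1,0,0,0,0]';python3 go.py 455.3 -116.8 72 -1.9; python3 edge.py 199 219;python3 - <<'E'
from h import *
p,d=capture('top');crop(p,315,140,375,270,5,'pics/t8.png')
p,d=capture('side');crop(p,240,140,400,260,5,'pics/s8.png')
E
```

```text
time: 8.7
tool_pos: [455.6, -119.0, 72.7]
tcp_rot: [-3.129, -0.016, -0.075]
contact_force: [-0.4, 0.6, 0.1]
grip_width: 36.1
t 8.7 pos [ 455.6 -119.    72.7] rot [-179.3   -0.9   -4.3] F [-0.4  0.6  0.1] M [-0.037  0.014  0.02 ] w 36.1 q6 1.2
tool shift [-0.5 -2.2  0.8] turn -2.4 |n50 0.0
colour edge@61 slope deg 1.05 y at x=-30,-93 [19.1 18. ] res 0.12
outline@45 slope deg 1.84 y at x=-30,-93 [19.7 17.7] res 0.08
```

View pics/t8.png

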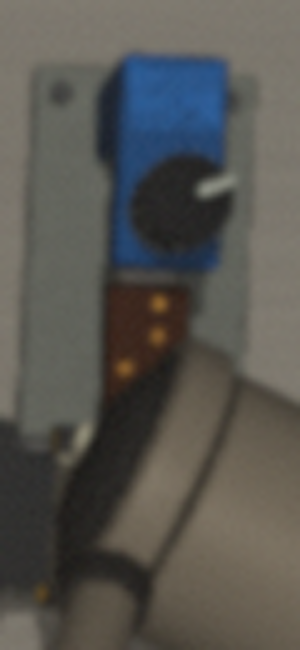

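View pics/s8.png

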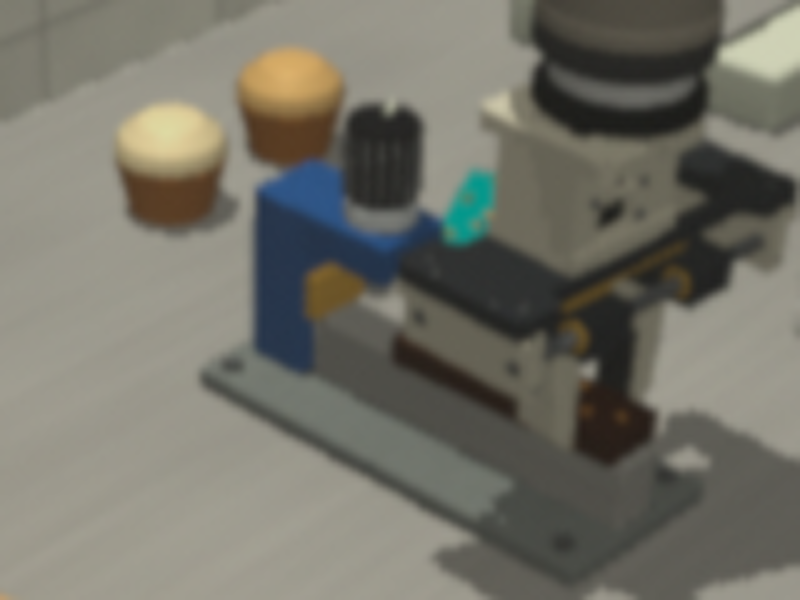

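```bash
python3 -m jog '[1,4,-0.2,0.1,0,1,5,-0.2,0.1,0,1,5,-0.2,0.1,0]';python3 go.py 507 -118.5 72.5 -1.9
```

```text
time: 9.15
tool_pos: [469.8, -119.0, 72.7]
tcp_rot: [-3.129, -0.015, -0.073]
contact_force: [-0.3, -0.1, 1.0]
grip_width: 35.9
t 9.15 pos [ 469.8 -119.    72.7] rot [-179.3   -0.8   -4.2] F [-0.3 -0.1  1. ] M [0.085 0.166 0.011] w 35.9 q6 1.21
tool shift [37.1 -3.2  0.8] turn -2.26 |n50 0.7
```

```bash
python3 edge.py 201 214
```

```text
colour edge@61 slope deg 2.58 y at x=-30,-93 [19.7 16.8] res 0.37
outline@45 slope deg 1.05 y at x=-30,-93 [19.7 18.5] res 0.21
```

```bash
python3 -m jog '[1,5,0,0.1,0,1,5,0,0.1,0,1,5,0,0.1,0,1,5,0,0.1,0]';python3 go.py 507 -120.7 72.5 -1.9
```

```text
time: 9.6
tool_pos: [492.1, -120.6, 72.7]
tcp_rot: [-3.129, -0.015, -0.072]
contact_force: [-2.2, 0.8, 2.0]
grip_width: 36.4
t 9.6 pos [ 492.1 -120.6   72.7] rot [-179.3   -0.9   -4.1] F [-2.2  0.8  2. ] M [ 0.02   0.292 -0.002] w 36.4 q6 1.22
tool shift [14.9 -0.9  0.5] turn -2.23 |n50 0.3
```

```bash
python3 -m jog '[1,5,0,0,0,1,5,0,0,0]';python3 go.py 507 -120.7 72.5 -1.9
```

```text
time: 9.8
tool_pos: [503.2, -121.3, 72.8]
tcp_rot: [-3.129, -0.016, -0.072]
contact_force: [0.4, -0.1, -0.1]
grip_width: 36.1
t 9.8 pos [ 503.2 -121.3   72.8] rot [-179.3   -0.9   -4.1] F [ 0.4 -0.1 -0.1] M [ 0.045  0.068 -0.023] w 36.1 q6 1.23
tool shift [ 3.8 -0.9  0.3] turn -2.23 |n50 0.1
```

```bash
python3 -m jog '[1,1,-0.3,0,0]'; python3 -m jog '[1,1,-0.2,0,0]'; python3 go.py 507 -120.7 72.5 -1.9; python3 - <<'E'
from h import *
p,d=capture('side');crop(p,260,150,360,225,8,'pics/s9.png')
E
```

```text
time: 9.9
tool_pos: [504.6, -121.3, 72.7]
tcp_rot: [-3.129, -0.015, -0.072]
contact_force: [-5.4, -2.3, 5.2]
grip_width: 36.6
time: 10.0
tool_pos: [504.6, -121.3, 72.7]
tcp_rot: [-3.129, -0.013, -0.071]
contact_force: [-7.5, -1.5, 8.0]
grip_width: 36.1
t 10.0 pos [ 504.6 -121.3   72.7] rot [-179.3   -0.7   -4.1] F [-7.5 -1.5  8. ] M [-0.351  1.418 -0.077] w 36.1 q6 1.23
tool shift [ 2.3 -0.8  0.2] turn -2.19 |n50 0.0
```

View pics/s9.png

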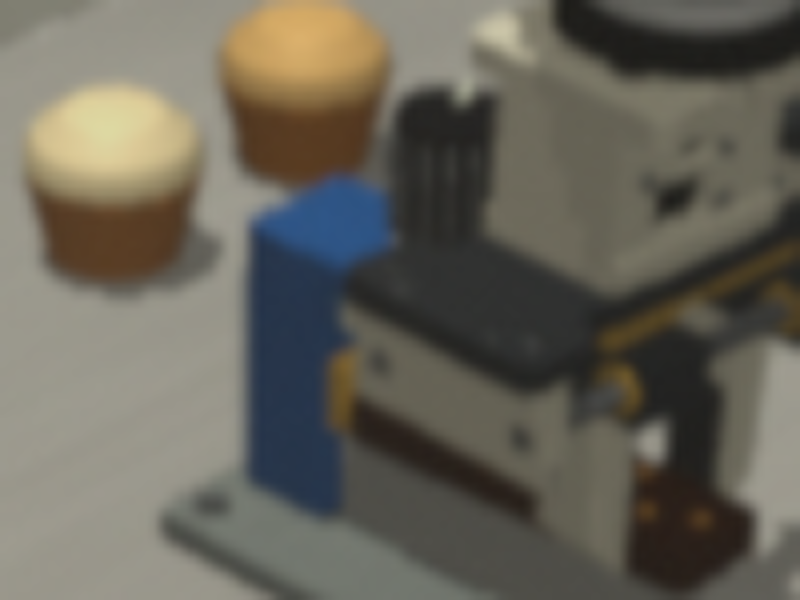

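```bash
python3 - <<'E'
from h import *
g=np.array([580.2,-120.9]);a=np.radians(-1.9);U=np.array([np.cos(a),np.sin(a)]);V=np.array([-U[1],U[0]])
def s9(x,y,z):
    u,v=proj('side',[*(g+x*U+y*V),z]); return round((u-260)*8),round((v-150)*8)
for n,q in dict(stopB=(24,18,46),stopT=(24,18,70),stopTr=(24,-18,70),barTopIfHome=(24,18,61),barTop5short=(19,18,61),barBot=(24,18,45),head=( -23,22,85),headt=(-23,22,108),colbk=(65,22,108),basefl=(-165,50,12),basebl=(75,50,12)).items(): print(n,s9(*q))
p,d=capture('side');np.savez('side9.npz',p=p,d=d); crop(p,290,175,330,215,16,'pics/s10.png')
P=pts('side',d)
E
```

```text
stopB (344, 435)
stopT (346, 367)
stopTr (426, 326)
barTopIfHome (345, 393)
barTop5short (357, 399)
barBot (344, 438)
head (454, 386)
headt (456, 317)
colbk (241, 215)
basefl (757, 834)
basebl (153, 505)
```

View pics/s10.png

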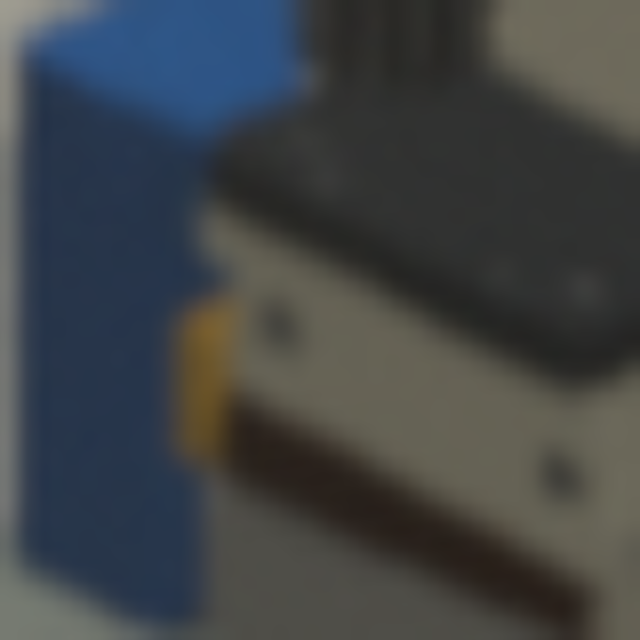

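```bash
python3 -m jog '[0.4,0,0,0,0,0.4,0,0,0,0,0.4,0,0,0,0]'; python3 go.py 507 -120.7 72.5 -1.9; python3 -m jog '[0.4,0,0,-10,0,0.4,0,0,-20,0,0.4,0,0,-30,0,0.4,-30,0,-30,0,0.4,-30,0,0,0]';python3 go.py 507 -120.7 72.5 -1.9
```

```text
time: 10.4
tool_pos: [504.9, -121.3, 72.7]
tcp_rot: [-3.129, -0.014, -0.072]
contact_force: [-0.5, 0.3, -0.1]
grip_width: 53.8
t 10.4 pos [ 504.9 -121.3   72.7] rot [-179.3   -0.8   -4.1] F [-0.5  0.3 -0.1] M [ 0.013  0.034 -0.015] w 53.8 q6 1.23
tool shift [ 2.  -0.7  0.2] turn -2.23 |n50 0.0
time: 10.9
tool_pos: [445.7, -118.5, 166.7]
tcp_rot: [-3.13, -0.017, -0.071]
contact_force: [-1.6, 0.3, -0.0]
grip_width: 54.9
t 10.9 pos [ 445.7 -118.5  166.7] rot [-179.3   -1.    -4.1] F [-1.6  0.3 -0. ] M [-0.018  0.069 -0.021] w 54.9 q6 1.19
tool shift [59.8 -1.  95.2] turn -2.15 |n50 2.2
```

```bash
python3 -m jog '[0,0,0,-35,0,0,0,0,-35,0,0,-30,0,-10,0,0,-30,0,0,0]';python3 go.py 390 -120.7 240 -1.9;python3 bar.py 61 A 194 256;python3 - <<'E'
from h import *
p,d=capture('top');crop(p,315,140,375,270,5,'pics/tB.png')
p,d=capture('side');crop(p,260,150,380,240,6,'pics/sB.png')
E
```

```text
time: 11.3
tool_pos: [379.4, -113.4, 250.8]
tcp_rot: [-3.129, -0.015, -0.07]
contact_force: [-0.6, -0.5, -1.2]
grip_width: 82.4
t 11.3 pos [ 379.4 -113.4  250.8] rot [-179.3   -0.8   -4. ] F [-0.6 -0.5 -1.2] M [ 0.067  0.082 -0.016] w 82.4 q6 1.14
tool shift [10.9  6.6 10.8] turn -2.12 |n50 0.3
194 x -18.1  left y -44.2 right y -57.0 w 12.8
195 x -22.8  left y 6.8 right y -57.1 w 63.8
196 x -25.3  left y 13.1 right y -57.1 w 70.2
197 x -27.5  left y 15.1 right y -57.2 w 72.3
198 x -29.8  left y 17.1 right y -53.1 w 70.2
199 x -31.9  left y 17.0 right y -55.3 w 72.3
200 x -34.1  left y 16.9 right y -55.4 w 72.3
201 x -36.2  left y 16.8 right y -55.4 w 72.3
202 x -38.3  left y 16.8 right y -57.6 w 74.4
203 x -40.5  left y 16.7 right y -55.6 w 72.3
204 x -42.6  left y 16.6 right y -57.8 w 74.4
205 x -44.7  left y 16.5 right y -57.9 w 74.4
206 x -46.8  left y 16.4 right y -58.0 w 74.4
207 x -49.0  left y 16.3 right y -58.1 w 74.3
208 x -51.1  left y 16.2 right y -58.1 w 74.3
209 x -53.2  left y 16.1 right y -56.1 w 72.2
210 x -55.4  left y 16.0 right y -58.3 w 74.3
211 x -57.5  left y 15
[... 1372 characters left out ...]
x -121.1  left y 13.2 right y -60.8 w 74.0
242 x -123.2  left y 13.1 right y -60.9 w 74.0
243 x -125.3  left y 13.0 right y -61.0 w 74.0
244 x -127.4  left y 12.9 right y -61.1 w 74.0
245 x -129.6  left y 14.9 right y -61.2 w 76.1
246 x -131.6  left y 12.7 right y -61.3 w 74.0
247 x -133.6  left y 10.5 right y -61.3 w 71.9
248 x -135.8  left y 12.5 right y -61.4 w 74.0
249 x -137.9  left y 12.5 right y -61.5 w 74.0
250 x -140.0  left y 12.4 right y -61.6 w 73.9
251 x -142.1  left y 12.3 right y -61.7 w 73.9
252 x -144.4  left y 14.3 right y -61.7 w 76.0
253 x -146.5  left y 14.2 right y -61.8 w 76.0
254 x -148.5  left y 12.0 right y -61.9 w 73.9
255 x -150.7  left y 14.0 right y -62.0 w 76.0
```

View pics/tB.png

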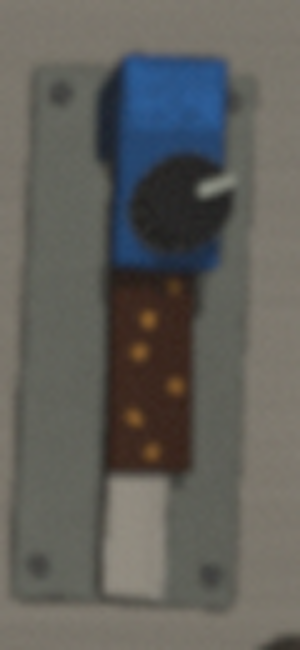

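View pics/sB.png

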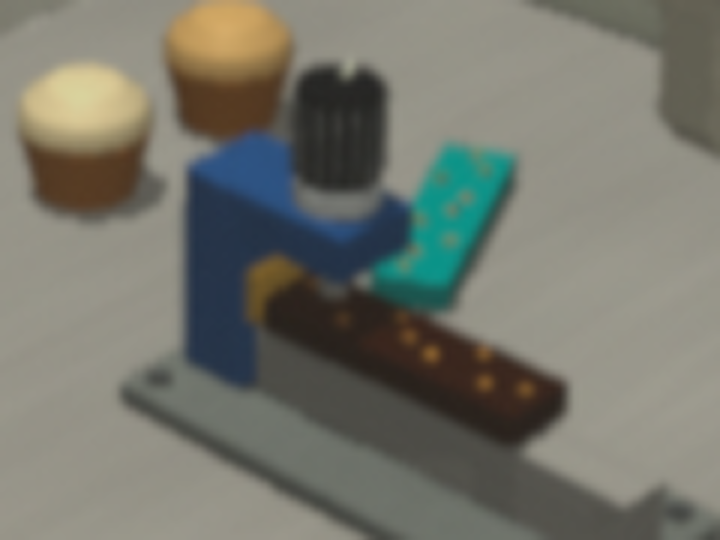

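```bash
cat > fin.py <<'E'
from h import *
import sys
g=np.array([580.2,-120.9]);a=np.radians(-1.9);U=np.array([np.cos(a),np.sin(a)]);V=np.array([-U[1],U[0]])
p=np.load(sys.argv[1])['p'];s=cv2.GaussianBlur(p,(3,3),0).astype(float);S=s.sum(2)
def fall(a,th,o):
    for i in range(len(a)-1):
        if (a[i]-th)*(a[i+1]-th)<=0: return o+i+(th-a[i])/(a[i+1]-a[i])
    return np.nan
L=[];R=[];dt=s[...,0]-s[...,2]
for v in range(199,231):
    L.append((ray('top',fall(S[v,328:340],220,328),v,45)[:2]-g)@np.c_[U,V])
    R.append((ray('top',fall(S[v,346:362][::1],220,346),v,61)[:2]-g)@np.c_[U,V])
for n,A in(('L',L),('R',R)):
    A=np.array(A);A=A[~np.isnan(A[:,1])];k=np.polyfit(A[:,0],A[:,1],1);r=A[:,1]-np.polyval(k,A[:,0]);A=A[abs(r)<1.5];k=np.polyfit(A[:,0],A[:,1],1);print(n,np.degrees(np.arctan(k[0])).round(2),np.polyval(k,[-41,-93]).round(1),len(A))
v=[fall(S[226:240,u],260,226) for u in(338,341,344,347)]; print('back x',[((ray('top',u,w,61)[:2]-g)@U).round(1) for u,w in zip((338,341,344,347),v)])
E
python3 fin.py top_A.npz
```

```text
L 0.89 [17.5 16.7] 32
R 1.39 [-20.1 -21.4] 29
back x [np.float64(-107.2), np.float64(-106.8), np.float64(-106.6), np.float64(-106.9)]
```

```bash
R='' ; python3 -m jog '[0,0,0,0,-8.5,0,0,0,0,-8.5,0,0,0,0,-8.5,0,0,0,0,-8.5,0,0,0,0,-8.5]' >/dev/null; python3 -m jog '[0,0,0,0,-8.5,0,0,0,0,-8.5,0,0,0,0,-8.5,0,0,0,0,-8.5,0,0,0,0,-8.5]'; python3 go.py 450 -120.9 240 -1.9
```

```text
time: 12.45
tool_pos: [387.6, -114.6, 251.6]
tcp_rot: [3.123, -0.014, 1.433]
contact_force: [0.4, 0.0, 0.2]
grip_width: 91.9
t 12.45 pos [ 387.6 -114.6  251.6] rot [179.   -0.8  82.1] F [0.4 0.  0.2] M [-0.063 -0.092  0.008] w 91.9 q6 -0.36
tool shift [ 2.2 62.4 12.8] turn 84.0 |n50 1.3
```

```bash
python3 -m jog '[0,0,0,0,-8.5,0,0,0,0,-8.5,0,0,0,0,-8.5,0,0,0,0,-8.5,0,0,0,0,-8.5]' >/dev/null; python3 -m jog '[0,0,0,0,-8.5,0,0,0,0,-8.5,0,0,0,0,-8.5,0,0,0,0,-8.5,0,0,0,0,-8.5]'; python3 -m jog '[0,0,0,0,-8.5,0,0,0,0,0]'; python3 go.py 580.2 -121.5 240 -1.9
```

```text
time: 13.45
tool_pos: [397.1, -115.7, 252.2]
tcp_rot: [3.125, 0.02, 2.933]
contact_force: [0.4, -0.2, 0.5]
grip_width: 92.1
time: 13.65
tool_pos: [398.9, -115.9, 252.3]
tcp_rot: [3.128, 0.023, 3.084]
contact_force: [-0.3, -0.2, -0.1]
grip_width: 91.7
t 13.65 pos [ 398.9 -115.9  252.3] rot [179.2   1.3 176.7] F [-0.3 -0.2 -0.1] M [ 0.049 -0.047  0.022] w 91.7 q6 -2.01
tool shift [-181.     4.6   16.6] turn -1.38 |n50 3.6
```

```bash
python3 -m jog '[0,-25,0.7,0,0,0,-35,0.7,0,0,0,-35,0.7,0,0,0,-35,0.7,0,0,0,-30,0.7,0,0]'; python3 -m jog '[0,-15,0.5,0,0,0,0,0,0,0,0,0,0,0,0]'; python3 go.py 580.2 -121.5 220 -1.9
```

```text
time: 14.15
tool_pos: [564.4, -122.7, 256.2]
tcp_rot: [3.127, 0.023, 3.061]
contact_force: [0.5, -0.2, 0.6]
grip_width: 91.9
time: 14.45
tool_pos: [584.0, -122.9, 254.2]
tcp_rot: [3.126, 0.022, 3.052]
contact_force: [0.2, -0.5, -0.3]
grip_width: 92.2
t 14.45 pos [ 584.  -122.9  254.2] rot [179.1   1.3 174.8] F [ 0.2 -0.5 -0.3] M [ 0.11 -0.15  0.06] w 92.2 q6 -1.83
tool shift [ 4.7  0.5 34.1] turn -3.26 |n50 0.7
```

```bash
python3 -m jog '[0,4,0.5,15,0,0,0,0,25,0,0,0,0,20,0,0,0,0,0,0]'; python3 go.py 580.2 -121.5 152 -1.9;python3 - <<'E'
from h import *
p,d=capture('side');crop(p,260,110,380,200,6,'pics/sC.png')
p,d=capture('top');crop(p,290,120,400,220,6,'pics/tC.png')
E
```

```text
time: 14.85
tool_pos: [579.0, -121.0, 193.7]
tcp_rot: [3.126, 0.023, 3.044]
contact_force: [0.1, 0.2, 0.2]
grip_width: 91.8
t 14.85 pos [ 579.  -121.   193.7] rot [179.1   1.3 174.4] F [0.1 0.2 0.2] M [ 0.13  -0.117  0.027] w 91.8 q6 -1.83
tool shift [-0.3 -1.  41.7] turn -3.71 |n50 0.8
```

View pics/sC.png

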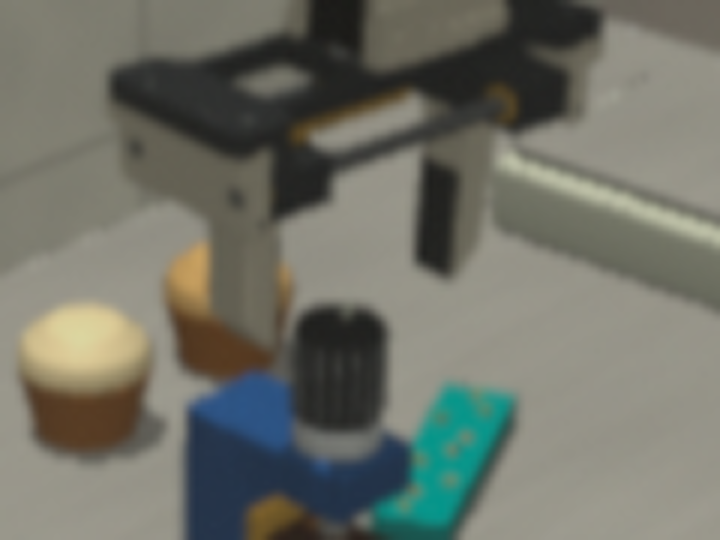

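View pics/tC.png

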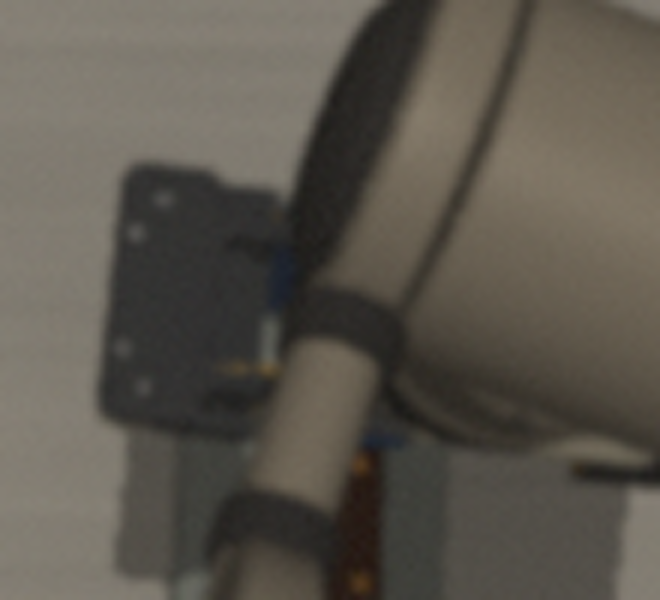

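```bash
python3 -m jog '[0,0,-1,15,0,0,0,0,17,0,0,0,0,7,0,0,0,0,0,0]'; python3 go.py 580.2 -121.5 152 -1.9
```

```text
time: 15.35
tool_pos: [583.9, -123.4, 163.4]
tcp_rot: [3.13, 0.038, 3.042]
contact_force: [0.4, 0.0, 0.7]
grip_width: 91.7
t 15.35 pos [ 583.9 -123.4  163.4] rot [179.3   2.2 174.3] F [0.4 0.  0.7] M [ 0.107 -0.157 -0.011] w 91.7 q6 -1.83
tool shift [ 4.3  1.4 11.3] turn -3.82 |n50 0.2
```

```bash
python3 -m jog '[0,2.2,0.7,5,0]'; python3 go.py 580.2 -121.5 152 -1.9;  python3 -m jog '[0,1.5,0.5,5,0]'; python3 go.py 580.2 -121.5 152 -1.9
```

```text
time: 15.45
tool_pos: [582.9, -122.9, 160.0]
tcp_rot: [3.131, 0.042, 3.041]
contact_force: [0.3, -0.8, 0.0]
grip_width: 92.1
t 15.45 pos [ 582.9 -122.9  160. ] rot [179.4   2.4 174.3] F [ 0.3 -0.8  0. ] M [ 0.065 -0.125 -0.015] w 92.1 q6 -1.83
tool shift [3.1 1.  7.9] turn -3.84 |n50 0.2
time: 15.55
tool_pos: [581.8, -122.2, 155.6]
tcp_rot: [3.131, 0.043, 3.041]
contact_force: [0.1, 0.5, -0.4]
grip_width: 92.4
t 15.55 pos [ 581.8 -122.2  155.6] rot [179.4   2.5 174.3] F [ 0.1  0.5 -0.4] M [ 0.128 -0.083 -0.008] w 92.4 q6 -1.83
tool shift [1.8 0.5 3.5] turn -3.85 |n50 0.1
```

```bash
python3 -m jog '[0,1.8,0.5,3.5,0,0,0,0,0,0]'; python3 go.py 580.2 -121.5 152 -1.9;  python3 -m jog '[0.4,0,0,0,0,1,0,0,0,0,1,0,0,0,0,1,0,0,0,0,1,0,0,0,0]'; python3 go.py 580.2 -121.5 152 -1.9
```

```text
time: 15.75
tool_pos: [579.8, -121.3, 151.9]
tcp_rot: [3.131, 0.043, 3.041]
contact_force: [0.7, -0.1, 0.5]
grip_width: 91.4
t 15.75 pos [ 579.8 -121.3  151.9] rot [179.4   2.5 174.3] F [ 0.7 -0.1  0.5] M [ 0.088 -0.146 -0.059] w 91.4 q6 -1.83
tool shift [-0.4 -0.2 -0.1] turn -3.84 |n50 0.0
time: 16.25
tool_pos: [580.2, -121.4, 152.4]
tcp_rot: [3.132, 0.044, 3.041]
contact_force: [-0.3, -0.0, 0.8]
grip_width: 56.6
t 16.25 pos [ 580.2 -121.4  152.4] rot [179.4   2.5 174.3] F [-0.3 -0.   0.8] M [ 0.063 -0.114  0.009] w 56.6 q6 -1.83
tool shift [-0.  -0.1  0.4] turn -3.84 |n50 0.0
```

```bash
python3 -m jog '[1,0,0,0,0,1,0,0,0,0,1,0,0,0,0]'; python3 go.py 580.2 -121.5 152 -1.9;  python3 -m jog '[1,0,0,0,0,1,0,0,0,0]'; python3 go.py 580.2 -121.5 152 -1.9
```

```text
time: 16.55
tool_pos: [580.3, -121.3, 152.6]
tcp_rot: [3.131, 0.044, 3.041]
contact_force: [0.0, -0.1, 0.1]
grip_width: 35.6
t 16.55 pos [ 580.3 -121.3  152.6] rot [179.4   2.5 174.3] F [ 0.  -0.1  0.1] M [ 0.04  -0.119 -0.031] w 35.6 q6 -1.83
tool shift [ 0.1 -0.2  0.6] turn -3.84 |n50 0.0
time: 16.75
tool_pos: [580.3, -121.2, 152.5]
tcp_rot: [3.131, 0.044, 3.041]
contact_force: [0.1, 0.4, -0.1]
grip_width: 35.6
t 16.75 pos [ 580.3 -121.2  152.5] rot [179.4   2.5 174.3] F [ 0.1  0.4 -0.1] M [ 0.043 -0.133  0.001] w 35.6 q6 -1.83
tool shift [ 0.1 -0.3  0.5] turn -3.84 |n50 0.0
```

```bash
cat > m.py <<'E'
from plant import get_obs
import numpy as np
o=get_obs();print('t %.2f'%o['time'],o['tool_pos'].round(1),'yaw %.1f'%np.degrees(o['tcp_rot'][2]),'q6 %.3f'%o['joint_positions'][5],'F',o['contact_force'].round(1),'M',o['moment'].round(3),'tau6 %.3f'%o['tau'][5],'w %.1f'%o['grip_width'])
E
for i in 1; do python3 -m jog '[1,0,0,0,8,1,0,0,0,8]'>/dev/null; python3 m.py; python3 -m jog '[1,0,0,0,8,1,0,0,0,8]'>/dev/null; python3 m.py; done
```

```text
t 16.95 [ 580.3 -121.2  152.6] yaw 157.9 q6 -1.541 F [0.  0.9 0.6] M [-0.09  -0.145 -0.007] tau6 -1.918 w 35.4
t 17.15 [ 580.3 -121.   152.6] yaw 141.2 q6 -1.250 F [ 0.5  1.4 -0.2] M [-0.218 -0.008  0.059] tau6 -1.858 w 35.5
```

```bash
python3 -m jog '[1,0,0,0,8]'>/dev/null; python3 m.py; python3 -m jog '[1,0,0,0,8]'>/dev/null; python3 m.py;python3 -m jog '[1,0,0,0,8]'>/dev/null; python3 m.py;python3 -m jog '[1,0,0,0,8]'>/dev/null; python3 m.py
```

```text
t 17.25 [ 580.4 -120.9  152.5] yaw 132.9 q6 -1.105 F [-0.2  1.5  0.3] M [-0.355  0.012 -0.   ] tau6 -1.853 w 35.4
t 17.35 [ 580.4 -120.8  152.5] yaw 124.6 q6 -0.959 F [1.  1.3 0.1] M [-0.353  0.141 -0.003] tau6 -1.851 w 35.6
t 17.45 [ 580.5 -120.8  152.6] yaw 116.3 q6 -0.814 F [ 0.8  2.1 -0.2] M [-0.42   0.162  0.218] tau6 -1.699 w 35.6
t 17.55 [ 580.6 -120.6  152.6] yaw 108.0 q6 -0.669 F [ 1.4  1.4 -0.2] M [-0.275  0.161  0.238] tau6 -1.651 w 35.2
```

```bash
python3 -m jog '[1,0,0,0,6]'>/dev/null; python3 m.py; python3 -m jog '[1,0,0,0,6]'>/dev/null; python3 m.py;python3 -m jog '[1,0,0,0,6]'>/dev/null; python3 m.py;python3 -m jog '[1,0,0,0,6]'>/dev/null; python3 m.py;python3 -m jog '[1,0,0,0,6]'>/dev/null; python3 m.py
```

```text
t 17.65 [ 580.7 -120.4  152.6] yaw 101.8 q6 -0.559 F [1.5 1.  0.4] M [-0.313  0.247  0.357] tau6 -0.831 w 35.7
t 17.75 [ 580.9 -120.3  152.7] yaw 95.6 q6 -0.450 F [1.9 2.1 0.6] M [-0.1    0.16   0.209] tau6 -1.193 w 35.6
t 17.85 [ 581.  -120.2  152.6] yaw 89.4 q6 -0.341 F [ 2.7 -0.2 -0.7] M [-0.311  0.28   0.161] tau6 -1.216 w 35.6
t 17.95 [ 581.1 -120.2  152.7] yaw 83.2 q6 -0.232 F [ 3.8  1.  -1.8] M [-0.236  0.147  0.223] tau6 -1.234 w 35.4
t 18.05 [ 581.3 -120.1  152.6] yaw 77.0 q6 -0.123 F [1.9 0.1 0.1] M [-0.192  0.246  0.206] tau6 -1.229 w 35.5
```

```bash
python3 -m jog '[1,0,0,0,6]'>/dev/null; python3 m.py; python3 -m jog '[1,0,0,0,6]'>/dev/null; python3 m.py;python3 -m jog '[1,0,0,0,6]'>/dev/null; python3 m.py;python3 -m jog '[1,0,0,0,6]'>/dev/null; python3 m.py;python3 -m jog '[1,0,0,0,2,1,0,0,0,0,1,0,0,0,0]'>/dev/null; python3 m.py
```

```text
t 18.15 [ 581.4 -120.   152.7] yaw 70.8 q6 -0.015 F [ 2.5 -0.5  1.3] M [-0.221  0.277  0.189] tau6 -1.215 w 35.7
t 18.25 [ 581.6 -120.1  152.7] yaw 64.6 q6 0.094 F [ 2.2 -0.9  0.1] M [-0.214  0.25   0.236] tau6 -1.146 w 35.5
t 18.35 [ 581.8 -120.1  152.7] yaw 58.4 q6 0.203 F [2.2 1.9 0.2] M [0.192 0.166 0.139] tau6 -1.219 w 35.7
t 18.45 [ 582.  -120.1  152.7] yaw 52.1 q6 0.312 F [2.  1.2 0.4] M [0.058 0.209 0.173] tau6 -1.233 w 35.3
t 18.75 [ 582.  -120.1  152.7] yaw 50.0 q6 0.349 F [ 1.8 -0.3  1. ] M [0.008 0.3   0.169] tau6 0.234 w 35.8
```

```bash
python3 -m jog '[0,0,0,0,0,0,0,0,0,0,0,0,0,0,0,0,0,0,0,0,0,0,0,0,0]'; python3 m.py; python3 -m jog '[0,0,0,-15,0,0,0,0,-25,0,0,0,0,-25,0,0,0,0,-25,0]'; python3 m.py; python3 go.py 450 -350 260 50
```

```text
time: 19.25
tool_pos: [582.0, -120.3, 152.7]
tcp_rot: [3.108, -0.03, 0.875]
contact_force: [-0.6, -0.4, -0.0]
grip_width: 70.8
t 19.25 [ 582.  -120.3  152.7] yaw 50.1 q6 0.347 F [-0.6 -0.4 -0. ] M [-0.001 -0.028 -0.077] tau6 0.003 w 70.8
time: 19.65
tool_pos: [575.7, -119.7, 240.7]
tcp_rot: [3.117, -0.026, 0.875]
contact_force: [-0.4, 0.9, -0.2]
grip_width: 91.5
t 19.65 [ 575.7 -119.7  240.7] yaw 50.1 q6 0.348 F [-0.4  0.9 -0.2] M [-0.059 -0.005  0.027] tau6 -0.002 w 91.5
t 19.65 pos [ 575.7 -119.7  240.7] rot [178.6  -1.5  50.1] F [-0.4  0.9 -0.2] M [-0.059 -0.005  0.027] w 91.5 q6 0.35
tool shift [-256.7   51.9  -24.8] turn 0.11 |n50 5.3
```

Move clear and look at the marks.

```bash
python3 -m jog '[0,-30,6,-4,0,0,-40,8,-4,0,0,-40,8,-4,0,0,-40,8,-4,0,0,-40,8,0,0]'; python3 m.py; python3 - <<'E'
from h import *
p,d=capture('top');np.savez('top_Z.npz',p=p);crop(p,315,140,375,270,5,'pics/tZ.png')
p,d=capture('side');np.savez('side_Z.npz',p=p);crop(p,280,140,370,220,8,'pics/sZ.png')
E
python3 fin.py top_Z.npz
```

```text
time: 20.15
tool_pos: [483.7, -291.4, 258.2]
tcp_rot: [3.107, -0.03, 0.885]
contact_force: [-0.4, 0.1, 0.6]
grip_width: 91.8
t 20.15 [ 483.7 -291.4  258.2] yaw 50.7 q6 -0.016 F [-0.4  0.1  0.6] M [-0.027 -0.054  0.019] tau6 1.022 w 91.8
L 0.93 [17.5 16.6] 32
R 1.38 [-20.1 -21.3] 29
back x [np.float64(-107.1), np.float64(-106.8), np.float64(-106.5), np.float64(-106.9)]
```

View pics/tZ.png

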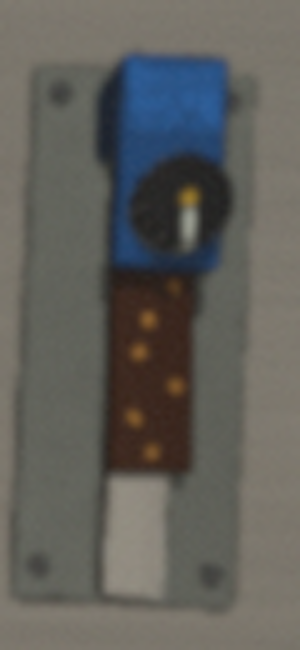

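View pics/sZ.png

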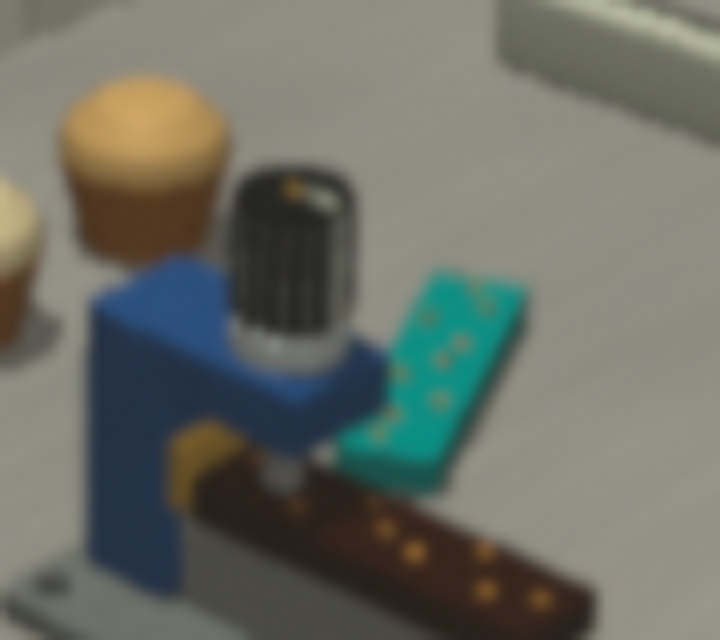

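```bash
python3 - <<'E'
from plant import *
import numpy as np
a=np.load('top0.npz')['p'].astype(int);b=np.load('top_Z.npz')['p'].astype(int)
for n,(u0,v0,u1,v1) in dict(pale=(155,175,185,245),cupcake3=(248,260,285,297),nozzle=(283,88,305,112)).items(): print(n,abs(a-b)[v0:v1,u0:u1].mean().round(2))
print(close_job())
E
```

```text
pale 7.16
cupcake3 5.97
nozzle 5.69
the job is handed in; nothing more can be done
None
```

The job is handed in at about 20 s of the 72 s allowed. The dark bar lies on the rail against the stop, clamped by the spindle, and the gripper is well clear of the gauge. close_job gave no verdict.

- **Bar placement:** The bar twisted a few degrees in the grip on the way over, so I set it on the rail, regripped it and straightened it before sliding. It met the stop at about 7.5 N. After release the top image puts it about 1 mm off the centre line and 1.1° off the gauge direction. Its back end is at x ≈ -107 mm in the gauge's frame, against a nominal -106. The bar gave the same figures after clamping as before.
- **Ratchet:** I turned the cap 124° clockwise in one grip. The torque rose after about 0.95 rad, which I took as the spindle meeting the bar. After that it stayed at about 0.14–0.36 N m, with two drops that I read as two clicks.
- **Disagreement:** The white mark in the top images shows about 110° of turn, not the gripper's 124°. That puts the clutch slip at about 0.95–1.2 rad, within the 0.45–2.3 rad allowed. I could not see the red mark or measure the pin's rise. The brass pin was visible at the end.
- **Less certain:**
  - The tool picked up a tilt of up to about 2.5° during the descents.
  - I judged that the pale bar, the near cupcake and the nozzle stayed put only from the near-unchanged top images (a small pixel difference of 6–7 levels, which may be noise or lighting). I did not measure their positions again.

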